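Leak-check a batch of valves on the sloping test nest

TASK

Load every small aluminium valve block on the bench onto the white sloping test nest, flat, fittings up and long side up the slope, so that they slide down against the low fence and pack side by side from the low corner; only then push in the air selector and turn it from its first to its middle position, letting it spring back out. With the air on, pick up the leak detector and hold its probe tip about 30 mm from the end of the brass silencer, pointing straight along the silencer, steady for two seconds, then lay the detector back on its rubber mat. Vent the nest by pushing and turning the selector on to its last position, letting it spring out there, then bring it back to its first position; leave the valves packed in the nest, the selector sprung out, and the other things on the bench where they are.

Things in the scene. Friction and masses are not known exactly. Their poses are not given: they have to be found in the camera images.
- valve_a: Small aluminium valve block, one of three or four alike (None when absent): box 52 mm along its x, 36 mm along its y, 28 mm high, with two black round fittings (13 mm across, 11 mm high, at x = +-11 mm) on top; 140 g nominal. Origin: centre of its underside, z up. Stands fittings up on the bench at any yaw. Its metal is smooth and slides easily on the nest and on its like.
- valve_b: Small aluminium valve block, one of three or four alike (None when absent): box 52 mm along its x, 36 mm along its y, 28 mm high, with two black round fittings (13 mm across, 11 mm high, at x = +-11 mm) on top; 140 g nominal. Origin: centre of its underside, z up. Stands fittings up on the bench at any yaw. Its metal is smooth and slides easily on the nest and on its like.
- valve_c: Small aluminium valve block, one of three or four alike (None when absent): box 52 mm along its x, 36 mm along its y, 28 mm high, with two black round fittings (13 mm across, 11 mm high, at x = +-11 mm) on top; 140 g nominal. Origin: centre of its underside, z up. Stands fittings up on the bench at any yaw. Its metal is smooth and slides easily on the nest and on its like.
- valve_d: Small aluminium valve block, one of three or four alike (None when absent): box 52 mm along its x, 36 mm along its y, 28 mm high, with two black round fittings (13 mm across, 11 mm high, at x = +-11 mm) on top; 140 g nominal. Origin: centre of its underside, z up. Stands fittings up on the bench at any yaw. Its metal is smooth and slides easily on the nest and on its like.
- nest_plate: Slippery white plate of the fixed sloping nest. Origin: on its surface in the low inside corner; x runs up the slope, y along the low fence (also rising), z is the plate's normal; x and y each rise about 15 degrees. Plate: x 0 to 150 mm, y 0 to 180 mm. Fences 10 mm thick stand 18 mm above the plate along x = 0 (low fence), y = 0 (side fence, low corner) and y = 180 mm (guard); only the top of the slope is open.
- nest_home (a point): Where the underside's centre of the first packed valve belongs, 26 mm up the slope and 18 mm from the side fence (nest plate's axes); the next valves lie beside it, 36, 72 and 108 mm further along y. Packed, a valve's 52 mm side runs up the slope, either end first, in any order. A valve let go flat on the plate slides down by itself.
- selector_grip (a point): Point on the black knob's axis at the height to grip, turning and sinking with the knob. Bar grip 46 mm long (this x), 14 mm wide (y), from 22 mm below to 10 mm above this point, over a round skirt 50 mm across; a white line on top marks the pointer, its +x end. z up. Stands on a grey box 110 x 110 mm, whose steel bezel is 40 mm below this point (knob out).
- selector (a joint): Knob angle (rad), growing clockwise seen from above: 0 first position (air off, one dot), 1.047 middle (air on, two dots), 2.094 last (exhaust, three dots). Starts at 0. Locked in each position, with less than 0.1 rad of play, unless pushed in; released between positions it stays sunk. Turns easily when in, and stays where left.
- selector_push (a joint): How far the knob is pushed in (m): 0 sprung out, 0.007 fully in. It unlocks at about 0.005; push it fully in to turn it. The spring takes about 4 N to start and 9 N fully in; let go in a position, the knob springs out to 0.
- detector: Hand-held leak detector: square grey handle 120 x 30 x 30 mm along its x (from x = -60 to +60 mm), and a thin probe of 12 to 16 mm diameter along the same axis on to x = +135 mm; 160 g nominal. Origin: centre of the handle on its axis. It may lie on any of its four long sides. It starts lying on the rubber mat.
- detector_tip (a point): Tip of the detector's probe, 135 mm from the handle's centre along the detector's x.
- silencer_end (a point): Free end of the brass silencer that sticks out level, 44 mm long, from an upright aluminium manifold (40 x 50 mm, 133 mm high, on an 80 mm square foot), 100 mm above the bench. x points level into the silencer, the way the probe must point; z up. The probe tip belongs at x = -30 mm, y = z = 0.
- mat: Black rubber mat for the detector, fixed, 230 mm along x, 100 mm along y, 4 mm thick. Origin: centre of its underside on the bench, z up.
- jar: Small amber jar with white cap, 44 mm across, 75 mm high, bystander, leave alone. Origin: centre of its underside.
- flask: Steel can, 68 mm across, 130 mm high, bystander, leave alone. Origin: centre of its underside.
- air_cylinder: Pneumatic cylinder lying along its x, 160 mm long and 32 mm square, with a thin 50 mm rod at +x, bystander, leave alone. Origin: centre of its underside.
- tee: Small brass tee fitting, 50 mm along x, 20 mm high, bystander, leave alone. Origin: centre of its underside.
- driver: Screwdriver lying along its x, 180 mm long, bystander, leave alone. Origin: centre of its underside.
- gauge: Round pressure gauge lying face up, 48 mm across, 26 mm high, bystander, leave alone. Origin: centre of its underside.
- cup: Blue cup, 76 mm across, 85 mm high, bystander, leave alone. Origin: centre of its underside.
Mind the look-alikes: they are no part of the job. What is shaped like the detector but blue or green is not meant.

How it is judged:
On the way, in this order (a step that is already met when the one before it is completed fails the run):
1. All valves packed home in the nest while the selector is still in its first position (x of valve_a in the frame of nest_plate between 0.021 and 0.031 m and z of valve_a in the frame of nest_plate between -0.004 and 0.004 m and angle between the x axis of each of valve_a, valve_b, valve_c, valve_d and the x axis of nest_plate, either way round below 0.12 rad and angle between the z axis of each of valve_a, valve_b, valve_c, valve_d and the z axis of nest_plate, either way round below 0.12 rad and (y of valve_a in the frame of nest_plate between 0.013 and 0.023 m or y of valve_a in the frame of nest_plate between 0.049 and 0.059 m or y of valve_a in the frame of nest_plate between 0.085 and 0.095 m or y of valve_a in the frame of nest_plate between 0.121 and 0.131 m) and x of valve_b in the frame of nest_plate between 0.021 and 0.031 m and z of valve_b in the frame of nest_plate between -0.004 and 0.004 m and (y of valve_b in the frame of nest_plate between 0.013 and 0.023 m or y of valve_b in the frame of nest_plate between 0.049 and 0.059 m or y of valve_b in the frame of nest_plate between 0.085 and 0.095 m or y of valve_b in the frame of nest_plate between 0.121 and 0.131 m) and x of valve_c in the frame of nest_plate between 0.021 and 0.031 m and z of valve_c in the frame of nest_plate between -0.004 and 0.004 m and (y of valve_c in the frame of nest_plate between 0.013 and 0.023 m or y of valve_c in the frame of nest_plate between 0.049 and 0.059 m or y of valve_c in the frame of nest_plate between 0.085 and 0.095 m or y of valve_c in the frame of nest_plate between 0.121 and 0.131 m) and x of valve_d in the frame of nest_plate between 0.021 and 0.031 m and z of valve_d in the frame of nest_plate between -0.004 and 0.004 m and (y of valve_d in the frame of nest_plate between 0.013 and 0.023 m or y of valve_d in the frame of nest_plate between 0.049 and 0.059 m or y of valve_d in the frame of nest_plate between 0.085 and 0.095 m or y of valve_d in the frame of nest_plate between 0.121 and 0.131 m) and value of joint selector between -0.14 and 0.14 rad and value of joint selector_push below 0.0015 m), for 0.3 s.
2. Selector in its middle position and sprung out (value of joint selector between 0.907 and 1.187 rad and value of joint selector_push below 0.0015 m), for 0.2 s.
3. Selector in the middle position, detector aimed at the silencer: tip 12 to 50 mm from its end, within 10 mm of its axis, within 0.17 rad of its direction, still for 1.5 s (all of step 2 and x of detector_tip in the frame of silencer_end between -0.05 and -0.012 m and y of detector_tip in the frame of silencer_end between -0.01 and 0.01 m and z of detector_tip in the frame of silencer_end between -0.01 and 0.01 m and angle between the x axis of detector and the x axis of silencer_end, either way round below 0.17 rad and x of detector in the frame of silencer_end below -0.1 m and linear speed of detector below 0.03 m/s), for 1.5 s.
4. Detector lying on its mat and selector in its last position, sprung out (value of joint selector between 1.954 and 2.234 rad and value of joint selector_push below 0.0015 m and x of detector in the frame of mat between -0.07 and 0.07 m and y of detector in the frame of mat between -0.04 and 0.04 m and z of detector in the frame of mat between 0.01 and 0.026 m and angle between detector's own x axis and vertical between 1.45 and 1.69 rad and linear speed of detector below 0.02 m/s), for 0.2 s.
At the end, for the whole second after the job is handed in: Valves flat at rest in the nest, each within 5 mm of a packed place (26 mm up the slope; 18, 54, 90 or 126 mm from the side fence); selector within 0.14 rad of its first position, sprung out (< 1.5 mm); detector level at rest on its mat, centre within 70 x 40 mm of the mat's centre (all of step 1 and x of detector in the frame of mat between -0.07 and 0.07 m and y of detector in the frame of mat between -0.04 and 0.04 m and z of detector in the frame of mat between 0.01 and 0.026 m and angle between detector's own x axis and vertical between 1.45 and 1.69 rad and linear speed of each of detector, valve_a, valve_b, valve_c, valve_d below 0.02 m/s); the robot touches nothing.
It fails at once if The selector is forced round without being pushed in (value of joint selector_push below 0.003 m and (value of joint selector between 0.25 and 0.8 rad or value of joint selector between 1.3 and 1.85 rad)).
It fails at once if A bystander is moved more than 50 mm from its place (distance of any of jar, flask, air_cylinder, tee, driver, gauge, cup from where it was at the start of the episode above 0.05 m).
Of valve_a, valve_b, valve_c, valve_d only 3 to 4 are there at a start; the rules pass over those that are not, and their reading is None.
At some moment in a run one of valve_a, valve_b, valve_c, valve_d, detector may be knocked a few centimetres aside while the robot is not near it.
Once in a run the grip may slacken for a moment while it holds something.
It also fails if it takes over 200 s, if anything falls off the work surface, if the arm or the gripper's body presses on something with over 40 N, if the wrist force passes 120 N, or if a joint passes its speed limit or range.

ROBOT

A 6-joint arm with a two-finger parallel gripper is mounted at the origin on the work surface. World frame = base frame: x ahead of the robot, y to its left, z up, the work surface at z = 0. Lengths are in m, angles in rad, forces in N, time in s.
With the tool pointing down it reaches from about 0.25 to 0.775 m from the base axis. Payload 4 kg.
Tool frame: the origin (TCP) lies midway between the tips of the shut fingers; the grasp point (between the pads) lies grip_point_offset behind it (grip_point_offset is the distance from the TCP to the grasp point, in m); z points along the fingers, y is the line along which they close (so a half turn about z gives the same grasp; the last joint's range is limited). The gripper opens to 94 mm and grips with 3 to 60 N. Pads are 16 mm wide; open, the fingers measure 119 mm over their backs; the gripper's body (75 mm by 177 mm) begins 78 mm behind the grasp point.
Start: joints at [1.163, 0.087, 1.371, -0, 1.684, -0.103], TCP at [0.165, 0.525, 0.206] pointing down, gripper open.
Joint ranges: [-3.1, 3.1], [-0.76, 2.03], [0.27, 2.55], [-1.08, 4.22], [0.17, 2.65], [-2.57, 2.57]. Speed limits (rad/s): [2.79, 2.79, 3.14, 3.14, 3.14, 3.14].

INTERFACE

Orientations are given as [roll, pitch, yaw] about the fixed x, y, z axes, in that order (R = Rz(yaw) Ry(pitch) Rx(roll)).
In Python, from bench import * gives the robot as it stands. The module is installed in compiled form; this text tells all that it offers.
- The arm moves only by the tool apply_moves, never from a script. Its argument "commands" is a list of rows, each a list of 7 numbers: the turn, a rotation vector about the world's x, y, z in rad, then the shift along the world's x, y, z in m, then the opening in per cent of the stroke, from 0 (shut) to 100 (fully open). In form: [[ax, ay, az, x, y, z, jaw], ...]. A call has exactly 5 rows; each row is the pose to reach, as a shift and turn from the pose commanded when the call began; what a row does not reach only later rows make up. A row lasts 1/10 s, in which the tool goes at most 50 mm and 8.59 degrees, less where a joint would pass 70% of its speed; a pose out of reach is approached as far as the arm can. A call with a gripper value outside its range is refused whole. The fingers move at their own pace and stop on an object; the grip force is fixed at half the most. Time passes only in rows, so rows that repeat a pose let the fingers close, or fill a call up. It gives the time, the measured TCP pose, the force, the opening and the grip force at its end, in the units of the state.
- get_obs(): the state, without advancing time (a new reading comes with each control period).
- snapshot(name): name is "scene" or "top"; returns a dict with "pixels" (420x560x3 uint8, red, green, blue), "vertical_fov" (degrees; the focal length in pixels is half the picture's height over the tangent of half this angle, whatever the lens; pixels are square), "cx", "cy" (the principal point, pixels), "rvec" (rotation vector, rad) and "tvec" (3), from world to camera coordinates, as OpenCV has them. Camera axes: x right, y down, z forward; pixel columns grow to the right and rows downward; lengths in m; the calibration is good to about 2 mm. A picture is of the moment at which its call begins. There is no depth.
- close_job(): hands the job in; it is judged then, once.
Trained networks look in the newest picture that a camera, given by its name, has taken for a name from the list of things; names that differ only in an ending like _2 or _b are one class to them, and where a whole thing is asked for, a point or a joint stands for the part that bears it (a point fixed in the world has none). Each returns a list of dicts, best first, with "score" (0 to 1); they miss things now and then, are a little off and sometimes report something else, mostly with a low value. They report only what shows in the picture. A call takes as long as a camera call. They do not tell look-alikes from the thing itself.
- masks_of(camera, query): "mask" (420x560 bool, what is visible of it) and "extent" ([left, top, right, bottom] in pixels, round what is visible of it).
- place_of(camera, query): "pixel" ([column, row] in pixels: a listed point, or the origin of a listed thing).
The state is a dict: "time": time; "joint_positions": joint angles; "qvel": joint speeds; "joint_torque": joint torques, N m; "tool_pos": TCP position; "ee_rot": TCP orientation; "wrist_force": force on the tool from outside, world axes, zero at the start; "wrist_torque": the same for the moment, N m; "width": finger opening in m; "finger_force": force on a finger pad.
Only numpy, scipy, OpenCV 4.12 (cv2) and the standard library are available. Lean on these libraries where they do the work, as an engineer would, in place of code of your own. Each camera call takes 0.05 s, during which the arm holds its last target. There are 200 camera calls.

## Working session

There is one attempt and no reset: what is moved stays moved. The work goes in short steps, Python scripts to look and compute and a tool call to move; the robot and the scene stay as the last step left them, time stands still between calls to the robot, and variables do not carry over. Pictures are saved under pics/ and viewed, at most 17 in all, crops included, and the job is handed in when it is done.

Besides the shell and the picture viewer there is one more tool, called after "Call:" as name(argument=value, ...) on one line, values as JSON. apply_moves: Moves the arm, as the interface text tells. Its arguments: {"type":"object","properties":{"commands":{"type":"array"}},"required":["commands"]}

```bash
mkdir -p pics; ls; cat > h.py <<'E'
from bench import *
import numpy as np, cv2
from scipy.spatial.transform import Rotation as R
def cam(n):
    s=snapshot(n); f=210/np.tan(np.radians(s["vertical_fov"])/2)
    s["K"]=np.array([[f,0,s["cx"]],[0,f,s["cy"]],[0,0,1.]]); s["R"]=cv2.Rodrigues(np.array(s["rvec"],float))[0]; s["t"]=np.array(s["tvec"],float); return s
def ray(s,p):
    d=s["R"].T@np.linalg.inv(s["K"])@np.array([p[0],p[1],1.]); return -s["R"].T@s["t"],d/np.linalg.norm(d)
def atz(s,p,z):
    o,d=ray(s,p); return o+d*(z-o[2])/d[2]
def proj(s,P):
    q=(s["R"]@np.atleast_2d(P).T).T+s["t"]; q=q@s["K"].T; return q[:,:2]/q[:,2:]
def tri(a,pa,b,pb):
    o1,d1=ray(a,pa);o2,d2=ray(b,pb)
    A=np.c_[d1,-d2]; x=np.linalg.lstsq(A,o2-o1,rcond=None)[0]
    p,q=o1+x[0]*d1,o2+x[1]*d2; return (p+q)/2,np.linalg.norm(p-q)
def save(s,n): cv2.imwrite("pics/"+n,s["pixels"][:,:,::-1])
E
python3 - <<'E'
from h import *
np.set_printoptions(precision=3,suppress=True)
o=get_obs(); print(o)
for n in("top","scene"):
    s=cam(n); save(s,n+"0.png"); print(n,s["K"][0,0],s["cx"],s["cy"],ray(s,(280,210)))
    for q in "valve_a nest_plate nest_home selector_grip detector detector_tip silencer_end mat jar flask air_cylinder tee driver gauge cup".split():
        print(q,[(np.round(r["pixel"]).tolist(),round(r["score"],2)) for r in place_of(n,q)][:6])
E
```

```text
pics
{'time': 0.0, 'joint_positions': array([ 1.163,  0.088,  1.372, -0.   ,  1.684, -0.103]), 'qvel': array([-0.   , -0.   , -0.003,  0.   , -0.002,  0.002]), 'joint_torque': array([  0.001, -34.02 , -30.242,   0.072,   0.033,  -0.   ]), 'tool_pos': array([0.165, 0.524, 0.204]), 'ee_rot': array([-3.139, -0.   ,  2.837]), 'wrist_force': array([-0.554,  1.153,  0.185]), 'wrist_torque': array([ 0.013, -0.   , -0.038]), 'finger_force': 0.0, 'width': 0.0938349458386812}
top 399.9084639083034 277.2124076641548 209.02616458354717 (array([0.454, 0.031, 1.263]), array([ 0.08 , -0.035, -0.996]))
valve_a [([267.0, 231.0], 0.7), ([246.0, 248.0], 0.67), ([296.0, 247.0], 0.52)]
nest_plate [([214.0, 219.0], 0.97)]
nest_home [([210.0, 208.0], 0.81)]
selector_grip [([287.0, 173.0], 0.75)]
detector [([401.0, 146.0], 0.85), ([382.0, 226.0], 0.79), ([384.0, 307.0], 0.56)]
detector_tip [([360.0, 138.0], 0.75), ([345.0, 317.0], 0.72), ([388.0, 183.0], 0.69)]
silencer_end [([344.0, 179.0], 0.75), ([184.0, 270.0], 0.63)]
mat [([382.0, 224.0], 0.65), ([311.0, 138.0], 0.34)]
jar [([186.0, 268.0], 0.79)]
flas
[... 423 characters left out ...]
, 218.0], 0.7), ([282.0, 217.0], 0.68), ([341.0, 192.0], 0.35), ([331.0, 150.0], 0.19)]
nest_plate [([331.0, 191.0], 0.82), ([251.0, 268.0], 0.53)]
nest_home [([344.0, 189.0], 0.88)]
selector_grip [([309.0, 241.0], 0.55), ([411.0, 150.0], 0.24)]
detector [([170.0, 279.0], 0.85), ([203.0, 376.0], 0.85)]
detector_tip [([192.0, 319.0], 0.97), ([257.0, 348.0], 0.97), ([163.0, 191.0], 0.82)]
silencer_end [([252.0, 270.0], 0.8)]
mat [([175.0, 288.0], 0.66)]
jar [([330.0, 153.0], 0.74)]
flask [([375.0, 269.0], 0.63)]
air_cylinder [([311.0, 312.0], 0.64), ([248.0, 216.0], 0.64)]
tee [([248.0, 266.0], 0.44)]
driver [([134.0, 342.0], 0.61), ([308.0, 243.0], 0.53)]
gauge [([301.0, 174.0], 0.76)]
cup []
```

```bash
python3 - <<'E'
import cv2
for n in("top","scene"):
    i=cv2.imread(f"pics/{n}0.png")
    c=i[100:370,90:450] if n=="top" else i[110:420,100:460]
    cv2.imwrite(f"pics/{n}0b.png",cv2.resize(c,None,fx=2.2 if n=="top" else 1.93,fy=2.2 if n=="top" else 1.93,interpolation=cv2.INTER_CUBIC))
E
```

```text
(no output)
```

View pics/top0b.png

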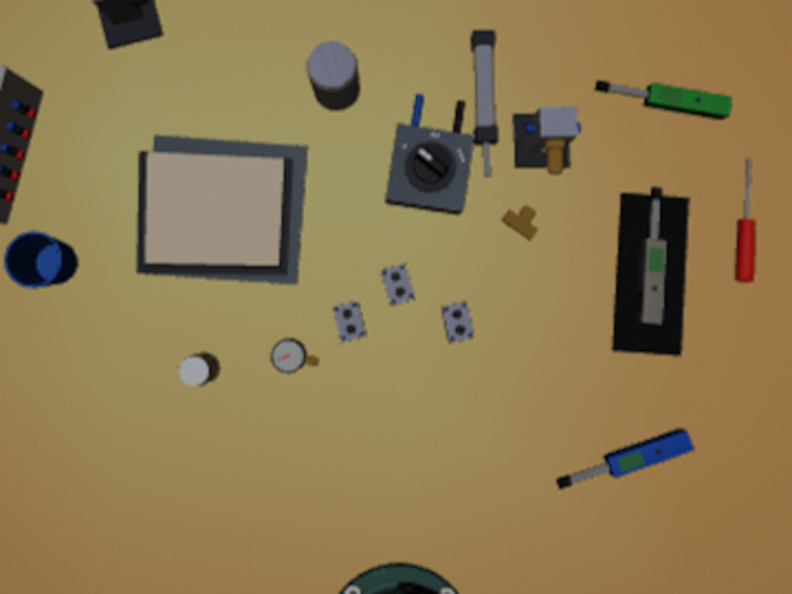

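View pics/scene0b.png

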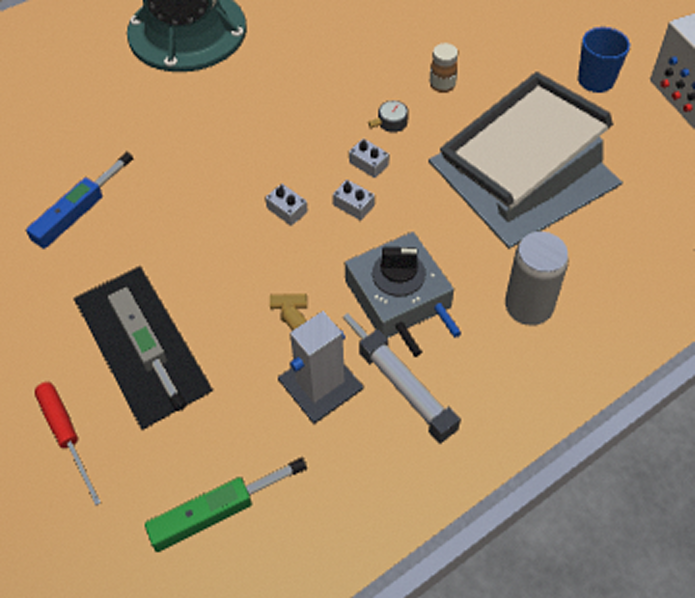

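```bash
python3 - <<'E'
from h import *
np.set_printoptions(precision=3,suppress=True)
ims=[]
for n in("top","scene"):
    s=cam(n); im=s["pixels"][:,:,::-1].copy()
    pts=proj(s,[[0,0,0],[.3,0,0],[.3,.2,0],[.165,.524,.204],[.6,-.2,0]]);print(n,pts)
    for p in pts: cv2.circle(im,tuple(int(v) for v in p),4,(255,0,255),1)
    ims.append(cv2.resize(im,(400,300)))
    S=s
    for q in "valve_a detector nest_plate mat selector_grip silencer_end".split():
        for r in masks_of(n,q)[:5]:
            c=max(cv2.findContours(r["mask"].astype(np.uint8),0,2)[0],key=cv2.contourArea); print(q,round(r["score"],2),r["extent"],cv2.minAreaRect(c))
cv2.imwrite("pics/full.png",np.hstack(ims))
E
```

```text
top [[270.537 390.729]
 [273.325 291.285]
 [208.918 289.726]
 [ 67.702 349.987]
 [338.593 197.616]]
valve_a 0.78 [265.4, 222.2, 279.7, 241.0] ((270.6037902832031, 229.61318969726562), (17.71950912475586, 12.362448692321777), 74.05460357666016)
valve_a 0.74 [290.4, 238.9, 307.4, 256.2] ((297.5, 246.5), (17.220029830932617, 12.369316101074219), 75.96376037597656)
valve_a 0.48 [242.6, 240.9, 256.0, 255.2] ((248.70755004882812, 246.22640991210938), (17.307430267333984, 12.499810218811035), 74.05460357666016)
detector 0.93 [376.6, 185.8, 390.2, 246.5] ((386.78680419921875, 216.48477172851562), (11.470775604248047, 59.13505172729492), 4.085616588592529)
detector 0.7 [342.7, 295.0, 403.7, 321.4] ((373.19561767578125, 309.56243896484375), (12.032069206237793, 63.89726257324219), 70.82099914550781)
detector 0.66 [357.8, 135.3, 419.9, 159.0] ((391.4230651855469, 143.8845977783203), (61.58045959472656, 12.159198760986328), 11.309932708740234)
detector 0.47 [278.0, 165.9, 294.4, 185.0] ((285.5000305175781, 174.5), (14.758047103881836, 14.758047103881836), 26.56505012512207)
nest_plate 0.81 [152.
[... 1839 characters left out ...]
9, 13.69512939453125), 60.945396423339844)
nest_plate 0.81 [327.9, 146.3, 414.2, 218.3] ((372.2449035644531, 180.54354858398438), (46.92772674560547, 80.18196105957031), 51.7098388671875)
mat 0.56 [140.7, 249.5, 207.9, 333.0] ((173.01869201660156, 288.62762451171875), (76.47718048095703, 42.54100036621094), 61.11341857910156)
mat 0.49 [115.5, 308.8, 151.7, 371.8] ((136.00001525878906, 339.5000305175781), (67.08203887939453, 11.180339813232422), 63.43495178222656)
selector_grip 0.55 [297.2, 241.4, 319.4, 256.7] ((306.5, 247.0), (18.0, 19.0), 90.0)
silencer_end 0.94 [244.6, 267.5, 289.0, 328.8] ((260.7799987792969, 295.0400085449219), (57.000003814697266, 41.60000228881836), 53.13010025024414)
```

View pics/full.png

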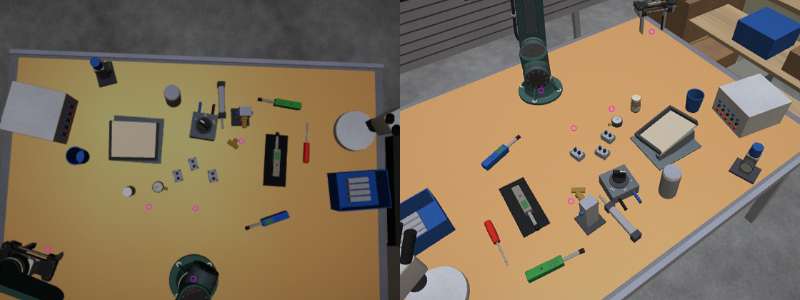

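```bash
cat > fit.py <<'E'
from h import *
from scipy.optimize import minimize
np.set_printoptions(precision=4,suppress=True)
UP=4
def box(x0,x1,y0,y1,z0,z1): return np.array([[x,y,z] for x in(x0,x1) for y in(y0,y1) for z in(z0,z1)],float)
def cyl(x,y,r,z0,z1,n=16):
    a=np.arange(n)*2*np.pi/n; return np.array([[x+r*np.cos(t),y+r*np.sin(t),z] for t in a for z in(z0,z1)])
def fill(img,s,P,v):
    h=cv2.convexHull(((proj(s,P)+.5)*UP*16).astype(np.int32)-8*0); cv2.fillConvexPoly(img,h,v,shift=4)
def render(s,parts,cut=(),roi=None):
    im=np.zeros((420*UP,560*UP),np.uint8)
    for P in parts: fill(im,s,P,255)
    for P in cut: fill(im,s,P,0)
    return cv2.resize(im,(560,420),interpolation=cv2.INTER_AREA)/255.
def blur(m): return cv2.GaussianBlur(m.astype(np.float32),(0,0),1.5)
def T(p,yaw,z=0):
    r=R.from_euler('z',yaw); return lambda P:r.apply(P)+[p[0],p[1],z]
def fitparts(cams,masks,model,x0,step):
    B=[blur(m) for m in masks]
    def f(x):
        parts,cut=model(x); e=0
        for s,b in zip(cams,B): e+=((blur(render(s,parts,cut))-b)**2).sum()/b.sum()
        return e
    sim=np.vstack([x0]+[np.array(x0)+np.eye(len(x0))[i]*step[i] for i in range(len(x0))])
    r=minimize(f,x0,method='Nelder-Mead',options=dict(initial_simplex=sim,maxiter=120*len(x0)//2,xatol=1e-4,fatol=1e-5)); return r.x,r.fun
def pick(cam,q,near):
    best=[r for r in masks_of(cam,q)]
    best=[(np.hypot(*(np.mean(np.argwhere(r["mask"])[:,::-1],0)-near)),r) for r in best]
    d,r=min(best,key=lambda t:t[0]); return r["mask"],d
def valve(x):
    t=T(x[:2],x[2]); return [t(box(-.026,.026,-.018,.018,0,.028)),t(cyl(.011,0,.0065,.028,.039)),t(cyl(-.011,0,.0065,.028,.039))],()
def detector(x,z=.019):
    t=T(x[:2],x[2]); return [t(box(-.06,.06,-.015,.015,z-.015,z+.015)),t(box(.06,.135,-.006,.006,z-.006,z+.006))],()
def mat(x):
    t=T(x[:2],x[2]); return [t(box(-.115,.115,-.05,.05,0,.004))],()
def nestR(a,b,c): # yaw, x-rise, y-rise
    ex=np.array([np.cos(b),0,np.sin(b)]); ey=np.array([0,np.cos(c),np.sin(c)]); ey-=ex*(ex@ey); ey/=np.linalg.norm(ey)
    return R.from_euler('z',a).as_matrix()@np.c_[ex,ey,np.cross(ex,ey)]
def nest(x):
    M=nestR(*x[3:6]); t=lambda P:P@M.T+x[:3]
    return [t(box(0,.15,0,.18,0,0))],[t(box(-.01,.15,-.01,0,-.01,.018)),t(box(-.01,0,-.01,.19,-.01,.018)),t(box(-.01,.15,.18,.19,-.01,.018))]
E
cat > m1.py <<'E'
from fit import *
top,sc=cam("top"),cam("scene"); C=[top,sc]
print([n for n in dir() if 'offset' in n.lower()])
def near(p,z): return [proj(s,[p[0],p[1],z])[0] for s in C]
for px in ((270.6,229.6),(297.5,246.5),(248.7,246.2)):
    p=atz(top,px,.02); M=[pick(n,"valve_a",q) for n,q in zip(("top","scene"),near(p,.02))]
    g=[(c,m) for c,(m,d) in zip(C,M) if d<8]
    best=min((fitparts([a for a,_ in g],[b for _,b in g],valve,[p[0],p[1],y],[.005,.005,.15]) for y in(0.3,-.3)),key=lambda t:t[1])
    print("valve",best,[d for _,d in M])
p=atz(top,(384,225),.019); M=[pick(n,"detector",q) for n,q in zip(("top","scene"),near(p,.019))]
print("det",fitparts(C,[m for m,_ in M],detector,[p[0]-.03,p[1],-.05],[.005,.005,.1]),[d for _,d in M])
p=atz(top,(385.5,224.5),.004); M=[pick(n,"mat",q) for n,q in zip(("top","scene"),near(p,.004))]
print("mat",fitparts(C,[m for m,_ in M],mat,[p[0],p[1],-.05],[.005,.005,.1]),[d for _,d in M])
W=[]
for s,roi in zip(C,((140,160,230,235),(320,135,425,228))):
    px=s["pixels"].astype(int); w=(px.max(2)-px.min(2)<65)&(px.mean(2)>130); m=np.zeros_like(w); a,b,c,d=roi; m[b:d,a:c]=w[b:d,a:c]
    n,l,st,_=cv2.connectedComponentsWithStats(m.astype(np.uint8)); i=1+np.argmax(st[1:,4]); W.append(l==i); print(st[i])
o,e=tri(top,(214,219),sc,(331,191)); print("nest0",o,e)
print("nest",fitparts(C,W,nest,[*o,-.05,.26,.26],[.01,.01,.01,.05,.05,.05]))
for q,a,b in(("home",(210,208),(344,189)),("sel",(287,173),(309,241)),("sil",(344,179),(252,270)),("tip",(388,183),(192,319))): print(q,*tri(top,a,sc,b))
E
python3 m1.py
```

```text
['grip_point_offset']
valve (array([0.4903, 0.0154, 0.2907]), np.float64(0.06630229204893112)) [np.float64(0.23186628512440247), np.float64(0.43410002265704734)]
valve (array([ 0.4408, -0.071 ,  0.1933]), np.float64(0.0372796505689621)) [np.float64(0.17761263709311553), np.float64(0.993485672085133)]
valve (array([0.4374, 0.081 , 0.2346]), np.float64(0.026731714606285095)) [np.float64(0.1769235401469664), np.float64(0.4586661373786001)]
det (array([ 0.5049, -0.3465, -0.0392]), np.float64(0.03190160542726517)) [np.float64(4.06647884251719), np.float64(3.3801868629679177)]
mat (array([ 0.5164, -0.3497, -0.0472]), np.float64(0.5652686357498169)) [np.float64(0.6437737099812667), np.float64(2.8788882198645536)]
[ 157  169   61   51 2890]
[ 337  155   78   61 2272]
nest0 [0.5138 0.1826 0.0246] 0.017692449400158305
nest (array([ 0.5137,  0.1803,  0.0341, -0.0295,  0.213 ,  0.3119]), np.float64(0.012553324922919273))
home [0.5474 0.1956 0.0553] 0.009249534585360337
sel [ 0.6578 -0.025   0.1046] 0.006958779007603683
sil [ 0.6464 -0.1899  0.1078] 0.012891763592756452
tip [ 0.6447 -0.3511  0.0364] 0.00764525088886913
```

```bash
cat > m2.py <<'E'
from fit import *
print("gpo",grip_point_offset)
top,sc=cam("top"),cam("scene"); C=[top,sc]
W=[]
for s,roi in zip(C,((140,160,230,235),(320,135,425,228))):
    px=s["pixels"].astype(int); w=(px.max(2)-px.min(2)<65)&(px.mean(2)>130); m=np.zeros_like(w); a,b,c,d=roi; m[b:d,a:c]=w[b:d,a:c]
    n,l,st,_=cv2.connectedComponentsWithStats(m.astype(np.uint8)); i=1+np.argmax(st[1:,4]); W.append(l==i)
n1=fitparts(C,W,lambda x:nest([*x[:4],.262,.262]),[.5137,.18,.034,-.05],[.01,.01,.01,.05]); print("nest15",n1)
# selector box top face, grey: height unknown -> box 110x110 of height h
def grey(s,roi,lo,hi,sat):
    px=s["pixels"].astype(int); w=(px[:,:,0]<px[:,:,2]+sat)&(px.mean(2)>lo)&(px.mean(2)<hi); m=np.zeros_like(w); a,b,c,d=roi; m[b:d,a:c]=w[b:d,a:c]; return m
for s,n,roi in((top,"t",(255,140,315,205)),(sc,"s",(270,220,345,290))):
    r=masks_of("top" if n=="t" else "scene","selector_grip")[0]; print(r["extent"])
def man(x):
    t=T(x[:2],x[2]); a=np.arange(16)*np.pi/8; c=np.array([[u,.007*np.cos(k),.1+.007*np.sin(k)] for k in a for u in(0,.044)])
    return [t(c),t(box(.044,.044+.04,-.025,.025,0,.133)),t(box(.064-.04,.064+.04,-.04,.04,0,.008))],()
def man2(x):
    t=T(x[:2],x[2]); p,_=man(x); return [p[0],t(box(.044,.094,-.02,.02,0,.133)),t(box(.069-.04,.069+.04,-.04,.04,0,.008))],()
M=[masks_of(n,"silencer_end")[0]["mask"] for n in("top","scene")]
for f in(man,man2): print("man",fitparts(C,M,f,[.645,-.19,-.1],[.01,.01,.1]))
def crop(s,c,z):
    x,y=int(c[0]),int(c[1]); return cv2.resize(s["pixels"][y-30:y+30,x-40:x+40,::-1],None,fx=5,fy=5,interpolation=cv2.INTER_CUBIC)
cv2.imwrite("pics/c1.png",np.vstack([np.hstack([crop(top,(287,173),0),crop(sc,(306,247),0)]),np.hstack([crop(top,(338,170),0),crop(sc,(265,295),0)])]))
E
python3 m2.py
```

```text
gpo 0.0188
nest15 (array([ 0.5145,  0.1786,  0.0358, -0.0239]), np.float64(0.028373127803206444))
[280.7, 164.9, 296.0, 185.3]
[297.1, 239.4, 319.2, 258.3]
man (array([ 0.6419, -0.1892,  0.0215]), np.float64(0.02173871174454689))
man (array([ 0.636 , -0.1905,  0.0334]), np.float64(0.0453856997191906))
```

View pics/c1.png

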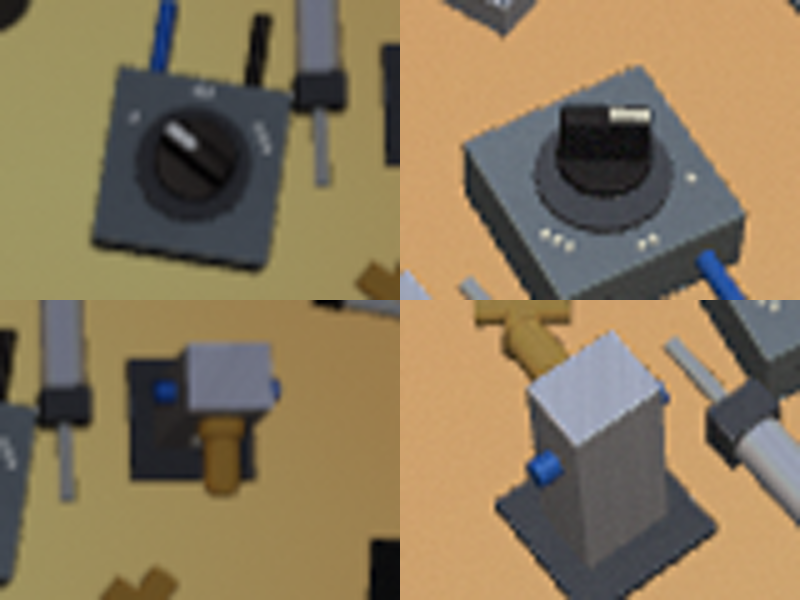

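Call:
apply_moves(commands=[[0, 0, 0.08, 0.027, -0.04, 0, 62], [0, 0, 0.16, 0.054, -0.08, 0, 62], [0, 0, 0.24, 0.081, -0.12, 0, 62], [0, 0, 0.32, 0.108, -0.16, 0, 62], [0, 0, 0.4, 0.135, -0.2, 0, 62]])

```text
time: 3.7
tool_pos: [0.3007, 0.3231, 0.2057]
ee_rot: [3.141, 0.001, -3.042]
wrist_force: [0.5, 0.6, -0.3]
width: 0.0595
finger_force: 0.0
```

Call:
apply_moves(commands=[[0, 0, 0.03, 0.027, -0.04, 0, 62], [0, 0, 0.06, 0.054, -0.08, 0, 62], [0, 0, 0.09, 0.081, -0.12, 0, 62], [0, 0, 0.12, 0.108, -0.16, 0, 62], [0, 0, 0.139, 0.137, -0.2, -0.02, 62]])

```text
time: 4.2
tool_pos: [0.4378, 0.1255, 0.1897]
ee_rot: [-3.141, 0.007, -2.907]
wrist_force: [0.3, -0.0, 0.3]
width: 0.0582
finger_force: 0.0
```

Call:
apply_moves(commands=[[0, 0, 0, 0, -0.044, -0.02, 62], [0, 0, 0, 0, -0.044, -0.06, 62], [0, 0, 0, 0, -0.044, -0.09, 62], [0, 0, 0, 0, -0.044, -0.09, 62], [0, 0, 0, 0, -0.044, -0.09, 62]])

```text
time: 4.7
tool_pos: [0.4353, 0.0832, 0.0972]
ee_rot: [3.141, -0.0, -2.907]
wrist_force: [-0.0, 0.1, 0.4]
width: 0.0582
finger_force: 0.0
```

Call:
apply_moves(commands=[[0, 0, 0, 0, 0, -0.04, 62], [0, 0, 0, 0, 0, -0.075, 62], [0, 0, 0, 0, 0, -0.091, 62], [0, 0, 0, 0, 0, -0.091, 62], [0, 0, 0, 0, 0, -0.091, 20]])

```text
time: 5.2
tool_pos: [0.4372, 0.0836, 0.0081]
ee_rot: [-3.141, 0.004, -2.907]
wrist_force: [0.3, 1.2, 1.3]
width: 0.053
finger_force: 0.0
```

Call:
apply_moves(commands=[[0, 0, 0, 0, 0, 0, 20], [0, 0, 0, 0, 0, 0, 20], [0, 0, 0, 0, 0, 0, 20], [0, 0, 0, 0, 0, 0.02, 20], [0, 0, 0, 0, 0, 0.05, 20]])

```text
time: 5.7
tool_pos: [0.4331, 0.083, 0.0544]
ee_rot: [3.14, -0.005, -2.907]
wrist_force: [-0.2, 0.6, -1.9]
width: 0.0355
finger_force: 30.0
```

```bash
cat > nestgo.py <<'E'
from fit import *
import sys
O=np.array([.514,.1795,.035]); M=nestR(-.027,.235,.29)
def go(x,y,h,cur=None):
    o=get_obs(); p=O+M@[x,y,h]
    Rt=np.c_[-M[:,0],M[:,1],-M[:,2]]; Rc=R.from_euler('xyz',o["ee_rot"]).as_matrix()
    print("tcp",p,"shift",p-o["tool_pos"],"rotvec",R.from_matrix(Rt@Rc.T).as_rotvec(),"force",o["wrist_force"],"w",o["width"],o["finger_force"])
if __name__=="__main__":
    print("n",M[:,2],"ex",M[:,0],"ey",M[:,1])
    a=[float(v) for v in sys.argv[1:]]
    for h in a[2:]: go(a[0],a[1],h)
E
python3 nestgo.py .05 .043 .1 .012
```

```text
n [-0.2311 -0.2726  0.934 ] ex [ 0.9722 -0.0263  0.2328] ey [-0.0389  0.9618  0.2711]
tcp [0.5378 0.1923 0.1517] shift [0.1047 0.1093 0.0973] rotvec [ 0.304  -0.2089 -0.2258] force [-0.1986  0.5857 -1.876 ] w 0.03551011823133119 29.993200600147247
tcp [0.5582 0.2163 0.0695] shift [0.125  0.1333 0.0151] rotvec [ 0.304  -0.2089 -0.2258] force [-0.1986  0.5857 -1.876 ] w 0.03551011823133119 29.993200600147247
```

Call:
apply_moves(commands=[[0.03, -0.02, -0.02, 0.005, 0.005, 0.045, 20], [0.12, -0.08, -0.09, 0.02, 0.02, 0.09, 20], [0.2, -0.14, -0.15, 0.05, 0.05, 0.11, 20], [0.28, -0.19, -0.2, 0.08, 0.085, 0.11, 20], [0.304, -0.209, -0.226, 0.1, 0.11, 0.1, 20]])

```text
time: 6.2
tool_pos: [0.5375, 0.1935, 0.1588]
ee_rot: [2.857, 0.247, 3.109]
wrist_force: [0.5, -0.8, -1.6]
width: 0.0361
finger_force: 30.0
```

Call:
apply_moves(commands=[[0, 0, 0, 0, 0, 0, 20], [0, 0, 0, 0.01, 0.012, -0.04, 20], [0, 0, 0, 0.018, 0.02, -0.07, 20], [0, 0, 0, 0.018, 0.02, -0.07, 20], [0, 0, 0, 0.018, 0.02, -0.07, 20]])

```text
time: 6.7
tool_pos: [0.5525, 0.2127, 0.0853]
ee_rot: [2.861, 0.238, 3.114]
wrist_force: [0.2, 0.6, -1.1]
width: 0.0358
finger_force: 30.0
```

```bash
python3 nestgo.py .05 .043 .008; python3 - <<'E'
from h import *
a,b=cam("top"),cam("scene")
c=lambda s,x,y:cv2.resize(s["pixels"][y-45:y+45,x-60:x+60,::-1],None,fx=3.3,fy=3.3,interpolation=cv2.INTER_CUBIC)
cv2.imwrite("pics/n1.png",np.hstack([c(a,190,200),c(b,370,180)]))
E
```

```text
n [-0.2311 -0.2726  0.934 ] ex [ 0.9722 -0.0263  0.2328] ey [-0.0389  0.9618  0.2711]
tcp [0.5591 0.2174 0.0658] shift [ 0.0066  0.0046 -0.0195] rotvec [0.0015 0.003  0.0013] force [ 0.238   0.583  -1.0749] w 0.035822970333022744 29.993348121643066
```

View pics/n1.png

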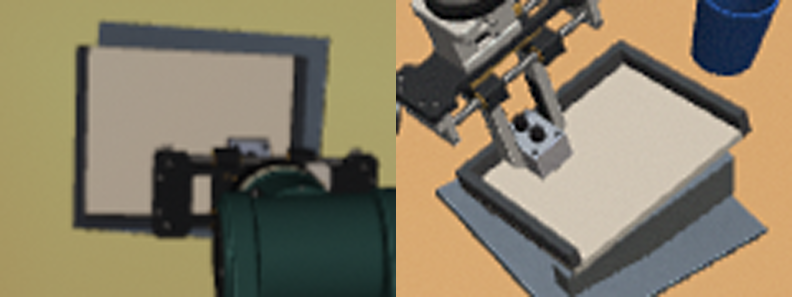

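Call:
apply_moves(commands=[[0, 0, 0, 0.002, 0.002, -0.007, 20], [0, 0, 0, 0.004, 0.003, -0.012, 20], [0, 0, 0, 0.005, 0.004, -0.015, 20], [0, 0, 0, 0.005, 0.004, -0.015, 20], [0, 0, 0, 0.005, 0.004, -0.015, 20]])

```text
time: 7.3
tool_pos: [0.5582, 0.2171, 0.0706]
ee_rot: [2.86, 0.24, 3.113]
wrist_force: [0.5, -0.2, -2.4]
width: 0.0355
finger_force: 30.0
```

Call:
apply_moves(commands=[[0, 0, 0, 0.0005, 0.0005, -0.002, 20], [0, 0, 0, 0.001, 0.001, -0.004, 20], [0, 0, 0, 0.0012, 0.0014, -0.005, 20], [0, 0, 0, 0.0014, 0.0016, -0.006, 20], [0, 0, 0, 0.0014, 0.0016, -0.006, 20]])

```text
time: 7.8
tool_pos: [0.5595, 0.2188, 0.0645]
ee_rot: [2.86, 0.24, 3.113]
wrist_force: [-0.5, -1.0, -1.6]
width: 0.0361
finger_force: 30.0
```

Call:
apply_moves(commands=[[0, 0, 0, 0.0003, 0.0003, -0.001, 20], [0, 0, 0, 0.0006, 0.0006, -0.002, 20], [0, 0, 0, 0.0008, 0.0008, -0.003, 20], [0, 0, 0, 0.001, 0.001, -0.004, 20], [0, 0, 0, 0.001, 0.001, -0.004, 20]])

```text
time: 8.3
tool_pos: [0.5605, 0.2197, 0.0605]
ee_rot: [2.86, 0.24, 3.113]
wrist_force: [1.3, -0.0, -1.5]
width: 0.0357
finger_force: 30.0
```

Call:
apply_moves(commands=[[0, 0, 0, 0.0003, 0.0003, -0.001, 20], [0, 0, 0, 0.0006, 0.0006, -0.002, 20], [0, 0, 0, 0.0008, 0.0008, -0.003, 20], [0, 0, 0, 0.001, 0.001, -0.004, 20], [0, 0, 0, 0.001, 0.001, -0.004, 20]])

```text
time: 8.8
tool_pos: [0.5617, 0.2208, 0.0567]
ee_rot: [2.86, 0.24, 3.113]
wrist_force: [-0.2, -0.6, -2.1]
width: 0.0357
finger_force: 30.0
```

```bash
python3 - <<'E'
from nestgo import *
b=cam("scene"); im=cv2.resize(b["pixels"][130:230,320:430,::-1],None,fx=6,fy=6,interpolation=cv2.INTER_CUBIC)
o=get_obs(); Rc=R.from_euler('xyz',o["ee_rot"]).as_matrix()
def dr(P,c):
    q=((proj(b,P)-[320,130]+.5)*6).astype(int)
    cv2.polylines(im,[q.reshape(-1,1,2)],True,c,1)
t=lambda P:O+np.array(P)@M.T
dr(t([[0,0,0],[.15,0,0],[.15,.18,0],[0,.18,0]]),(0,0,255)); dr(t([[0,0,.018],[.15,0,.018],[.15,.18,.018],[0,.18,.018]]),(255,0,255))
v=lambda h:o["tool_pos"]+np.array([[x,y,h] for x,y in((-.026,-.018),(.026,-.018),(.026,.018),(-.026,.018))])@Rc.T
dr(v(.006),(0,160,0)); dr(v(-.022),(255,0,0))
cv2.imwrite("pics/n2.png",im)
E
```

```text
(no output)
```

View pics/n2.png

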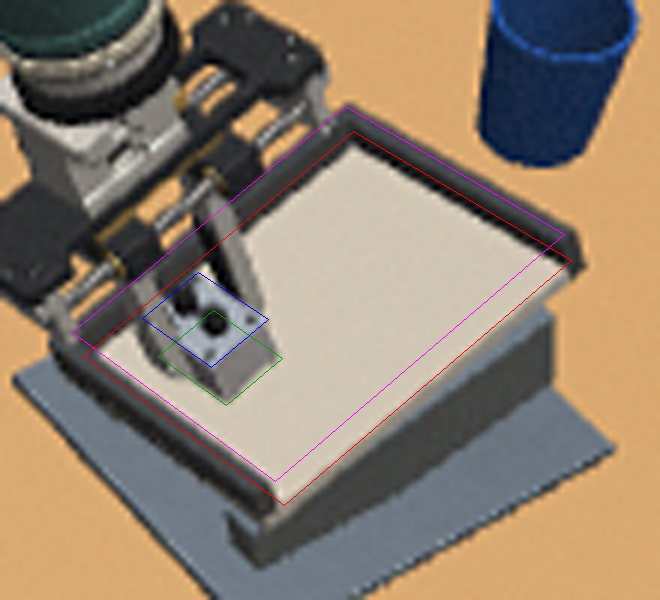

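Call:
apply_moves(commands=[[0, 0, 0, 0.0002, 0.0002, -0.001, 20], [0, 0, 0, 0.0004, 0.0004, -0.002, 20], [0, 0, 0, 0.0007, 0.0007, -0.003, 20], [0, 0, 0, 0.0007, 0.0007, -0.003, 20], [0, 0, 0, 0.0007, 0.0007, -0.003, 20]])

```text
time: 9.35
tool_pos: [0.564, 0.2214, 0.0564]
ee_rot: [2.859, 0.245, 3.113]
wrist_force: [-3.7, -2.3, 6.8]
width: 0.036
finger_force: 30.0
```

Call:
apply_moves(commands=[[0, 0, 0, -0.0002, -0.0002, 0.001, 20], [0, 0, 0, -0.0002, -0.0002, 0.001, 52], [0, 0, 0, -0.0002, -0.0002, 0.001, 52], [0, 0, 0, -0.0002, -0.0002, 0.001, 52], [0, 0, 0, -0.0002, -0.0002, 0.001, 52]])

```text
time: 9.85
tool_pos: [0.5619, 0.2213, 0.0542]
ee_rot: [2.86, 0.239, 3.113]
wrist_force: [0.1, -1.4, -0.1]
width: 0.049
finger_force: 0.1
```

Call:
apply_moves(commands=[[0, 0, 0, -0.002, -0.002, 0.01, 52], [0, 0, 0, -0.007, -0.008, 0.03, 52], [0, 0, 0, -0.014, -0.016, 0.06, 52], [0, 0, 0, -0.024, -0.027, 0.1, 52], [0, 0, 0, -0.034, -0.037, 0.14, 52]])

```text
time: 10.35
tool_pos: [0.5273, 0.1839, 0.1964]
ee_rot: [2.86, 0.24, 3.113]
wrist_force: [-0.6, 0.2, -0.5]
width: 0.049
finger_force: 0.0
```

Call:
apply_moves(commands=[[-0.1, 0.07, 0.07, -0.02, -0.04, 0.02, 62], [-0.2, 0.13, 0.12, -0.04, -0.08, 0.02, 62], [-0.28, 0.2, 0.2, -0.06, -0.12, 0, 62], [-0.28, 0.2, 0.2, -0.06, -0.16, 0, 62], [-0.28, 0.2, 0.2, -0.06, -0.165, 0, 62]])

```text
time: 10.85
tool_pos: [0.468, 0.0165, 0.195]
ee_rot: [3.123, 0.015, -2.938]
wrist_force: [-0.3, -0.2, 0.4]
width: 0.0582
finger_force: 0.0
```

```bash
cat > rel.py <<'E'
import sys
from fit import *
# rel.py x y z yaw : tool-down pose relative to measured
a=[float(v) for v in sys.argv[1:]]
o=get_obs(); Rt=R.from_euler('xyz',[np.pi,0,a[3]]); Rc=R.from_euler('xyz',o["ee_rot"])
print("shift",np.array(a[:3])-o["tool_pos"],"rotvec",(Rt*Rc.inv()).as_rotvec(),"q",o["joint_positions"],"t",o["time"])
E
python3 - <<'E'
from fit import *
a,b=cam("top"),cam("scene"); C=[a,b]
c=lambda s,x,y:cv2.resize(s["pixels"][y-45:y+45,x-60:x+60,::-1],None,fx=3.3,fy=3.3,interpolation=cv2.INTER_CUBIC)
cv2.imwrite("pics/n3.png",np.hstack([c(a,230,215),c(b,340,190)]))
for n in("top","scene"):
    print(n,[(np.round(r["extent"]).tolist(),round(r["score"],2)) for r in masks_of(n,"valve_a")])
E
python3 rel.py .490 .0155 .1 3.432
```

```text
top [([203.0, 206.0, 217.0, 223.0], 0.56), ([279.0, 168.0, 294.0, 182.0], 0.5)]
scene [([271.0, 203.0, 291.0, 221.0], 0.79), ([333.0, 181.0, 351.0, 196.0], 0.62), ([240.0, 203.0, 258.0, 226.0], 0.59)]
shift [ 0.0217 -0.0044 -0.0954] rotvec [-0.0236  0.011   0.0831] q [-0.0969 -0.1031  1.5798  0.0242  1.6552 -1.8729] t 11.05
```

View pics/n3.png

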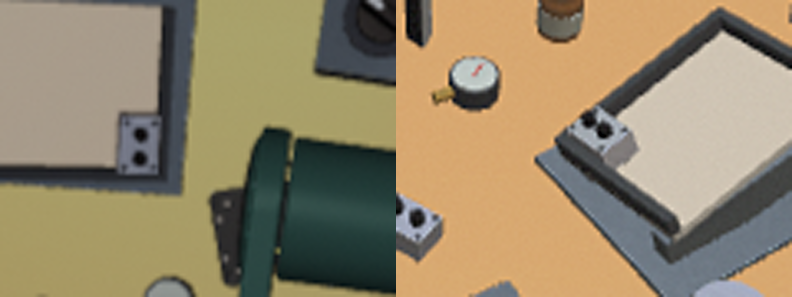

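Call:
apply_moves(commands=[[-0.024, 0.011, 0.083, 0.022, -0.004, -0.03, 62], [-0.024, 0.011, 0.083, 0.022, -0.004, -0.07, 62], [-0.024, 0.011, 0.083, 0.022, -0.004, -0.11, 62], [-0.024, 0.011, 0.083, 0.022, -0.004, -0.13, 62], [-0.024, 0.011, 0.083, 0.022, -0.004, -0.13, 62]])

```text
time: 11.55
tool_pos: [0.4873, 0.0168, 0.0612]
ee_rot: [3.139, -0.009, -2.85]
wrist_force: [-0.3, -0.1, 0.6]
width: 0.0586
finger_force: 0.0
```

```bash
python3 rel.py .490 .0155 .005 3.432
```

```text
shift [ 0.0027 -0.0013 -0.0562] rotvec [ 0.0001 -0.0089 -0.0016] q [-0.0813  0.0314  1.7216 -0.0009  1.3974 -1.9439] t 11.55
```

Call:
apply_moves(commands=[[0, 0, 0, 0.002, -0.001, -0.03, 62], [0, 0, 0, 0.002, -0.001, -0.05, 62], [0, 0, 0, 0.002, -0.001, -0.056, 62], [0, 0, 0, 0.002, -0.001, -0.056, 62], [0, 0, 0, 0.002, -0.001, -0.056, 20]])

```text
time: 12.05
tool_pos: [0.4937, 0.0145, 0.0107]
ee_rot: [-3.14, 0.002, -2.851]
wrist_force: [0.2, -0.2, -0.0]
width: 0.0529
finger_force: 0.0
```

Call:
apply_moves(commands=[[0, 0, 0, 0, 0, 0, 20], [0, 0, 0, 0, 0, 0, 20], [0, 0, 0, 0, 0, 0, 20], [0, 0, 0, 0, 0, 0.03, 20], [0, 0, 0, 0, 0, 0.07, 20]])

```text
time: 12.55
tool_pos: [0.4896, 0.0144, 0.0767]
ee_rot: [3.14, -0.008, -2.851]
wrist_force: [0.1, -0.0, -1.9]
width: 0.0355
finger_force: 29.9
```

Call:
apply_moves(commands=[[0, 0, 0, 0, 0, 0.04, 20], [0, 0, 0, 0, 0, 0.08, 20], [0, 0, 0, 0, 0, 0.1, 20], [0, 0, 0, 0, 0, 0.1, 20], [0, 0, 0, 0, 0, 0.1, 20]])

```text
time: 13.05
tool_pos: [0.4918, 0.0142, 0.1779]
ee_rot: [-3.141, -0.002, -2.851]
wrist_force: [0.5, 0.3, -1.8]
width: 0.0353
finger_force: 29.9
```

```bash
sed -i 's/^O=.*/O=np.array([.5155,.1813,.029])/' nestgo.py; python3 nestgo.py .05 .080 .06 .01
```

```text
Traceback (most recent call last):
  File "nestgo.py", line 9, in <module>
    print("n",M[:,2],"ex",M[:,0],"ey",M[:,1])
              ^
NameError: name 'M' is not defined
```

```bash
sed -i 's/^O=.*/O=np.array([.5155,.1813,.029]); M=nestR(-.027,.225,.30)/' nestgo.py; python3 nestgo.py .05 .080 .06 .012
```

```text
n [-0.2213 -0.2828  0.9333] ex [ 0.9744 -0.0263  0.2231] ey [-0.0385  0.9588  0.2814]
tcp [0.5479 0.2397 0.1187] shift [ 0.0561  0.2255 -0.0592] rotvec [ 0.3204 -0.186  -0.2809] force [ 0.4965  0.3125 -1.7986] w 0.0353446863439476 29.936014115810394
tcp [0.5585 0.2533 0.0739] shift [ 0.0667  0.2391 -0.104 ] rotvec [ 0.3204 -0.186  -0.2809] force [ 0.4965  0.3125 -1.7986] w 0.0353446863439476 29.936014115810394
```

Call:
apply_moves(commands=[[0.06, -0.04, -0.05, 0.01, 0.045, 0, 20], [0.13, -0.08, -0.11, 0.02, 0.09, 0, 20], [0.2, -0.12, -0.18, 0.035, 0.135, 0, 20], [0.27, -0.16, -0.24, 0.048, 0.18, -0.01, 20], [0.32, -0.186, -0.281, 0.056, 0.22, -0.03, 20]])

```text
time: 13.55
tool_pos: [0.5482, 0.2356, 0.1471]
ee_rot: [2.847, 0.226, 3.111]
wrist_force: [0.1, -0.2, -0.8]
width: 0.0354
finger_force: 29.9
```

Call:
apply_moves(commands=[[0, 0, 0, 0.002, 0.008, -0.02, 20], [0, 0, 0, 0.006, 0.012, -0.04, 20], [0, 0, 0, 0.009, 0.016, -0.055, 20], [0, 0, 0, 0.01, 0.018, -0.062, 20], [0, 0, 0, 0.01, 0.018, -0.062, 20]])

```text
time: 14.05
tool_pos: [0.5559, 0.2518, 0.0828]
ee_rot: [2.851, 0.219, 3.115]
wrist_force: [-0.4, 0.8, -1.4]
width: 0.0356
finger_force: 29.9
```

```bash
python3 nestgo.py .05 .080 .006
```

```text
n [-0.2213 -0.2828  0.9333] ex [ 0.9744 -0.0263  0.2231] ey [-0.0385  0.9588  0.2814]
tcp [0.5598 0.255  0.0683] shift [ 0.004   0.0031 -0.0145] rotvec [ 0.0023 -0.006   0.    ] force [-0.4293  0.7788 -1.4003] w 0.03560085178563469 29.936119616031647
```

Call:
apply_moves(commands=[[0, 0, 0, 0.001, 0.001, -0.004, 20], [0, 0, 0, 0.002, 0.002, -0.007, 20], [0, 0, 0, 0.003, 0.003, -0.01, 20], [0, 0, 0, 0.004, 0.004, -0.013, 20], [0, 0, 0, 0.004, 0.004, -0.013, 20]])

```text
time: 14.55
tool_pos: [0.5621, 0.2562, 0.0734]
ee_rot: [2.85, 0.225, 3.114]
wrist_force: [0.2, 0.1, -1.6]
width: 0.0355
finger_force: 29.9
```

Call:
apply_moves(commands=[[0, 0, 0, 0.0002, 0.0002, -0.001, 20], [0, 0, 0, 0.0003, 0.0003, -0.0015, 20], [0, 0, 0, 0.0003, 0.0003, -0.0015, 20], [0, 0, 0, 0.0003, 0.0003, -0.0015, 20], [0, 0, 0, 0.0003, 0.0003, -0.0015, 20]])

```text
time: 15.05
tool_pos: [0.5625, 0.2565, 0.0724]
ee_rot: [2.849, 0.226, 3.114]
wrist_force: [-0.5, -0.7, -1.2]
width: 0.0359
finger_force: 29.9
```

Call:
apply_moves(commands=[[0, 0, 0, 0.0002, 0.0002, -0.001, 20], [0, 0, 0, 0.0004, 0.0004, -0.002, 20], [0, 0, 0, 0.0006, 0.0007, -0.003, 20], [0, 0, 0, 0.0006, 0.0007, -0.003, 20], [0, 0, 0, 0.0006, 0.0007, -0.003, 20]])

```text
time: 15.55
tool_pos: [0.5633, 0.2573, 0.0695]
ee_rot: [2.849, 0.226, 3.114]
wrist_force: [0.3, 0.0, -0.1]
width: 0.0359
finger_force: 30.0
```

Call:
apply_moves(commands=[[0, 0, 0, 0.0002, 0.0002, -0.001, 20], [0, 0, 0, 0.0002, 0.0002, -0.001, 20], [0, 0, 0, 0.0002, 0.0002, -0.001, 20], [0, 0, 0, 0.0002, 0.0002, -0.001, 20], [0, 0, 0, 0.0002, 0.0002, -0.001, 20]])

```text
time: 16.05
tool_pos: [0.5637, 0.2576, 0.069]
ee_rot: [2.849, 0.227, 3.114]
wrist_force: [-1.1, -0.8, 4.1]
width: 0.0356
finger_force: 30.0
```

Call:
apply_moves(commands=[[0, 0, 0, 0, 0, 0, 52], [0, 0, 0, 0, 0, 0, 52], [0, 0, 0, 0, 0, 0, 52], [0, 0, 0, 0, 0, 0, 52], [0, 0, 0, -0.002, -0.002, 0.01, 52]])

```text
time: 16.55
tool_pos: [0.5599, 0.2551, 0.0763]
ee_rot: [2.851, 0.222, 3.115]
wrist_force: [0.2, -0.1, -1.1]
width: 0.049
finger_force: 0.2
```

Call:
apply_moves(commands=[[0, 0, 0, -0.005, -0.006, 0.02, 52], [0, 0, 0, -0.01, -0.012, 0.04, 52], [0, 0, 0, -0.015, -0.018, 0.07, 52], [0, 0, 0, -0.024, -0.027, 0.1, 52], [0, 0, 0, -0.034, -0.037, 0.13, 52]])

```text
time: 17.05
tool_pos: [0.5268, 0.2182, 0.2102]
ee_rot: [2.849, 0.227, 3.115]
wrist_force: [0.5, -0.3, -0.5]
width: 0.0487
finger_force: 0.0
```

Call:
apply_moves(commands=[[-0.08, 0.05, 0.05, -0.02, -0.045, 0.0, 62], [-0.16, 0.1, 0.1, -0.035, -0.09, 0.0, 62], [-0.24, 0.15, 0.15, -0.05, -0.135, 0, 62], [-0.3, 0.18, 0.19, -0.065, -0.18, 0, 62], [-0.3, 0.18, 0.19, -0.08, -0.225, 0, 62]])

```text
time: 17.55
tool_pos: [0.4474, -0.007, 0.2092]
ee_rot: [3.135, 0.02, -2.938]
wrist_force: [0.4, -0.8, -0.1]
width: 0.0585
finger_force: 0.0
```

```bash
python3 rel.py .441 -.071 .06 3.335; python3 - <<'E'
from fit import *
a,b=cam("top"),cam("scene"); C=[a,b]
c=lambda s,x,y:cv2.resize(s["pixels"][y-45:y+45,x-60:x+60,::-1],None,fx=3.3,fy=3.3,interpolation=cv2.INTER_CUBIC)
cv2.imwrite("pics/n4.png",np.hstack([c(a,210,215),c(b,350,190)]))
print([(np.round(r["extent"],1).tolist(),round(r["score"],2)) for r in masks_of("scene","valve_a")])
E
```

```text
shift [-0.0064 -0.064  -0.1492] rotvec [-0.0105  0.0186 -0.0103] q [-0.153  -0.1591  1.602   0.0133  1.682  -1.9258] t 17.55
[([339.2, 170.2, 362.6, 185.9], 0.72), ([331.8, 179.1, 353.3, 195.5], 0.59), ([239.0, 204.1, 256.5, 225.5], 0.57)]
```

View pics/n4.png

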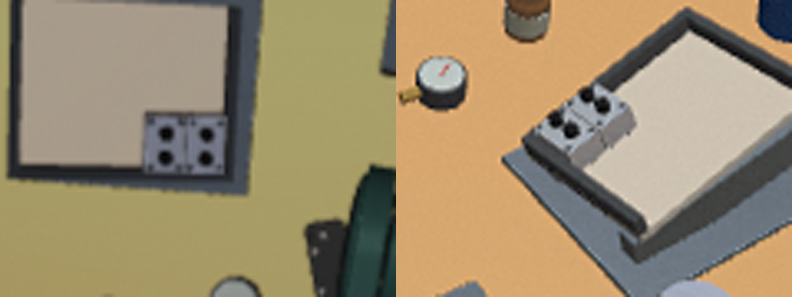

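Call:
apply_moves(commands=[[-0.01, 0.018, -0.01, -0.003, -0.035, -0.03, 62], [-0.01, 0.018, -0.01, -0.006, -0.064, -0.06, 62], [-0.01, 0.018, -0.01, -0.006, -0.064, -0.1, 62], [-0.01, 0.018, -0.01, -0.006, -0.064, -0.14, 62], [-0.01, 0.018, -0.01, -0.006, -0.064, -0.15, 62]])

```text
time: 18.2
tool_pos: [0.4382, -0.0686, 0.054]
ee_rot: [3.136, -0.007, -2.951]
wrist_force: [-1.2, 0.1, -1.3]
width: 0.0581
finger_force: 0.0
```

Call:
apply_moves(commands=[[0, 0, 0, 0, 0, -0.03, 62], [0, 0, 0, 0, 0, -0.05, 62], [0, 0, 0, 0, 0, -0.054, 62], [0, 0, 0, 0, 0, -0.054, 62], [0, 0, 0, 0, 0, -0.054, 20]])

```text
time: 18.7
tool_pos: [0.443, -0.0706, 0.0062]
ee_rot: [-3.141, 0.003, -2.951]
wrist_force: [-1.0, 0.7, 0.7]
width: 0.0533
finger_force: 0.0
```

Call:
apply_moves(commands=[[0, 0, 0, 0, 0, 0, 20], [0, 0, 0, 0, 0, 0, 20], [0, 0, 0, 0, 0, 0, 20], [0, 0, 0, 0, 0, 0.03, 20], [0, 0, 0, 0, 0, 0.07, 20]])

```text
time: 19.2
tool_pos: [0.4388, -0.0699, 0.0725]
ee_rot: [3.137, -0.006, -2.952]
wrist_force: [0.4, -0.6, -1.1]
width: 0.0358
finger_force: 30.0
```

Call:
apply_moves(commands=[[0, 0, 0, 0, 0, 0.04, 20], [0, 0, 0, 0, 0, 0.08, 20], [0, 0, 0, 0, 0, 0.12, 20], [0, 0, 0, 0, 0, 0.12, 20], [0, 0, 0, 0, 0, 0.12, 20]])

```text
time: 19.7
tool_pos: [0.4416, -0.0707, 0.1949]
ee_rot: [3.141, 0.001, -2.952]
wrist_force: [0.0, 1.1, -1.6]
width: 0.0355
finger_force: 30.0
```

```bash
python3 nestgo.py .05 .118 .06 .012
```

```text
n [-0.2213 -0.2828  0.9333] ex [ 0.9744 -0.0263  0.2231] ey [-0.0385  0.9588  0.2814]
tcp [0.5464 0.2762 0.1294] shift [ 0.1048  0.3468 -0.0655] rotvec [ 0.3087 -0.1978 -0.1814] force [ 0.0352  1.1122 -1.6469] w 0.035525542964638966 29.993582367897034
tcp [0.557  0.2897 0.0846] shift [ 0.1155  0.3604 -0.1103] rotvec [ 0.3087 -0.1978 -0.1814] force [ 0.0352  1.1122 -1.6469] w 0.035525542964638966 29.993582367897034
```

Call:
apply_moves(commands=[[0.05, -0.03, -0.03, 0.01, 0.045, 0, 20], [0.1, -0.06, -0.06, 0.02, 0.09, 0, 20], [0.15, -0.1, -0.09, 0.03, 0.135, 0, 20], [0.2, -0.13, -0.12, 0.04, 0.18, 0, 20], [0.25, -0.16, -0.15, 0.05, 0.225, 0, 20]])

```text
time: 20.2
tool_pos: [0.49, 0.1559, 0.1911]
ee_rot: [2.906, 0.181, -3.127]
wrist_force: [1.3, -0.3, -2.1]
width: 0.0353
finger_force: 30.0
```

Call:
apply_moves(commands=[[0.03, -0.02, -0.015, 0.012, 0.045, 0, 20], [0.059, -0.038, -0.031, 0.025, 0.09, 0, 20], [0.059, -0.038, -0.031, 0.04, 0.115, -0.02, 20], [0.059, -0.038, -0.031, 0.055, 0.122, -0.06, 20], [0.059, -0.038, -0.031, 0.055, 0.122, -0.065, 20]])

```text
time: 20.7
tool_pos: [0.5415, 0.276, 0.1191]
ee_rot: [2.853, 0.207, 3.119]
wrist_force: [-1.1, -0.2, -2.6]
width: 0.0358
finger_force: 30.0
```

```bash
python3 nestgo.py .05 .118 .012
```

```text
n [-0.2213 -0.2828  0.9333] ex [ 0.9744 -0.0263  0.2231] ey [-0.0385  0.9588  0.2814]
tcp [0.557  0.2897 0.0846] shift [ 0.0155  0.0137 -0.0345] rotvec [ 0.0038 -0.0176 -0.0032] force [-1.0803 -0.2062 -2.6407] w 0.03580470210936602 29.99328464269638
```

Call:
apply_moves(commands=[[0, 0, 0, 0, 0, 0, 20], [0, 0, 0, 0.003, 0.004, -0.01, 20], [0, 0, 0, 0.007, 0.008, -0.025, 20], [0, 0, 0, 0.01, 0.012, -0.04, 20], [0, 0, 0, 0.01, 0.012, -0.04, 20]])

```text
time: 21.2
tool_pos: [0.5555, 0.2879, 0.088]
ee_rot: [2.848, 0.221, 3.115]
wrist_force: [-0.3, 0.0, -1.3]
width: 0.0357
finger_force: 30.0
```

```bash
python3 nestgo.py .05 .118 .006
```

```text
n [-0.2213 -0.2828  0.9333] ex [ 0.9744 -0.0263  0.2231] ey [-0.0385  0.9588  0.2814]
tcp [0.5583 0.2914 0.079 ] shift [ 0.0028  0.0035 -0.009 ] rotvec [-0.0007 -0.0039 -0.0007] force [-0.3023  0.0164 -1.3486] w 0.035704183612475064 29.993436634540558
```

Call:
apply_moves(commands=[[0, 0, 0, 0, 0, -0.001, 20], [0, 0, 0, 0.001, 0.001, -0.003, 20], [0, 0, 0, 0.001, 0.0015, -0.005, 20], [0, 0, 0, 0.001, 0.0015, -0.005, 20], [0, 0, 0, 0.001, 0.0015, -0.005, 20]])

```text
time: 21.7
tool_pos: [0.5574, 0.29, 0.0846]
ee_rot: [2.847, 0.224, 3.116]
wrist_force: [-0.3, 0.4, -1.5]
width: 0.0359
finger_force: 30.0
```

Call:
apply_moves(commands=[[0, 0, 0, 0.0002, 0.0002, -0.001, 20], [0, 0, 0, 0.0005, 0.0005, -0.002, 20], [0, 0, 0, 0.0005, 0.0005, -0.002, 20], [0, 0, 0, 0.0005, 0.0005, -0.002, 20], [0, 0, 0, 0.0005, 0.0005, -0.002, 20]])

```text
time: 22.2
tool_pos: [0.5578, 0.2905, 0.0822]
ee_rot: [2.847, 0.223, 3.116]
wrist_force: [0.8, -0.9, -1.3]
width: 0.0356
finger_force: 30.0
```

Call:
apply_moves(commands=[[0, 0, 0, 0.0002, 0.0002, -0.001, 20], [0, 0, 0, 0.0005, 0.0005, -0.002, 20], [0, 0, 0, 0.0005, 0.0005, -0.002, 20], [0, 0, 0, 0.0005, 0.0005, -0.002, 20], [0, 0, 0, 0.0005, 0.0005, -0.002, 20]])

```text
time: 22.7
tool_pos: [0.5583, 0.291, 0.0803]
ee_rot: [2.847, 0.223, 3.116]
wrist_force: [-0.1, -0.2, -1.9]
width: 0.0357
finger_force: 30.0
```

Call:
apply_moves(commands=[[0, 0, 0, 0.0002, 0.0002, -0.001, 20], [0, 0, 0, 0.0002, 0.0002, -0.001, 20], [0, 0, 0, 0.0002, 0.0002, -0.001, 20], [0, 0, 0, 0.0002, 0.0002, -0.001, 20], [0, 0, 0, 0.0002, 0.0002, -0.001, 20]])

```text
time: 23.2
tool_pos: [0.5585, 0.2912, 0.0793]
ee_rot: [2.847, 0.223, 3.116]
wrist_force: [-0.4, 0.1, -1.0]
width: 0.0358
finger_force: 30.0
```

Call:
apply_moves(commands=[[0, 0, 0, 0.0002, 0.0002, -0.001, 20], [0, 0, 0, 0.0005, 0.0005, -0.002, 20], [0, 0, 0, 0.0005, 0.0005, -0.002, 20], [0, 0, 0, 0.0005, 0.0005, -0.002, 20], [0, 0, 0, 0.0005, 0.0005, -0.002, 20]])

```text
time: 23.7
tool_pos: [0.559, 0.2916, 0.0772]
ee_rot: [2.847, 0.223, 3.116]
wrist_force: [0.2, 0.9, -0.4]
width: 0.036
finger_force: 30.0
```

Call:
apply_moves(commands=[[0, 0, 0, 0.0002, 0.0002, -0.001, 20], [0, 0, 0, 0.0002, 0.0002, -0.001, 52], [0, 0, 0, 0.0002, 0.0002, -0.001, 52], [0, 0, 0, 0.0002, 0.0002, -0.001, 52], [0, 0, 0, 0.0002, 0.0002, -0.001, 52]])

```text
time: 24.2
tool_pos: [0.5594, 0.2919, 0.0766]
ee_rot: [2.847, 0.224, 3.116]
wrist_force: [-0.9, -0.6, -0.0]
width: 0.0487
finger_force: 0.1
```

Call:
apply_moves(commands=[[0, 0, 0, -0.002, -0.002, 0.01, 52], [0, 0, 0, -0.007, -0.008, 0.03, 52], [0, 0, 0, -0.014, -0.016, 0.06, 52], [0, 0, 0, -0.024, -0.027, 0.1, 52], [0, 0, 0, -0.034, -0.037, 0.14, 52]])

```text
time: 24.7
tool_pos: [0.5244, 0.2544, 0.2181]
ee_rot: [2.847, 0.223, 3.116]
wrist_force: [0.2, 0.3, 1.0]
width: 0.0486
finger_force: 0.0
```

Call:
apply_moves(commands=[[-0.08, 0.05, 0.0, -0.02, -0.045, 0.0, 52], [-0.16, 0.1, 0.0, -0.04, -0.09, 0.0, 52], [-0.24, 0.15, 0, -0.06, -0.135, 0, 52], [-0.28, 0.2, 0, -0.06, -0.18, 0, 52], [-0.28, 0.2, 0, -0.06, -0.225, 0, 52]])

```text
time: 25.2
tool_pos: [0.4656, 0.0293, 0.2175]
ee_rot: [3.131, 0.026, -3.13]
wrist_force: [0.8, -0.9, -2.1]
width: 0.0488
finger_force: 0.0
```

```bash
python3 - <<'E'
from fit import *
a,b=cam("top"),cam("scene"); C=[a,b]
c=lambda s,x,y:cv2.resize(s["pixels"][y-45:y+45,x-60:x+60,::-1],None,fx=3.3,fy=3.3,interpolation=cv2.INTER_CUBIC)
cv2.imwrite("pics/n5.png",np.hstack([c(a,210,205),c(b,350,190)]))
def sel(x):
    t=T(x[:2],x[3]); z=x[2]
    return [t(cyl(0,0,.025,z-.04,z-.022,24)),t(box(-.023,.023,-.007,.007,z-.022,z+.01))],()
S=[masks_of(n,"selector_grip") for n in("top","scene")]; print([[ (np.round(r["extent"]),r["score"]) for r in s][:2] for s in S])
M=[s[0]["mask"] for s in S]
print(fitparts(C,M,sel,[.658,-.025,.1,.9],[.006,.006,.008,.15]))
print(fitparts(C,M,lambda x:sel([*x,.9]),[.655,-.027,.1],[.006,.006,.008]))
E
python3 rel.py .658 -.025 .2 .9
```

```text
[[(array([277., 168., 293., 185.]), 0.59)], [(array([298., 238., 319., 257.]), 0.67)]]
(array([ 0.6553, -0.0252,  0.1031,  0.9515]), np.float64(0.11264130473136902))
(array([ 0.6557, -0.0254,  0.103 ]), np.float64(0.11376713961362839))
shift [ 0.1927 -0.0543 -0.0171] rotvec [ 0.0223  0.0271 -2.2484] q [-0.0691 -0.1238  1.5558  0.0137  1.6848 -1.6451] t 25.4
```

View pics/n5.png

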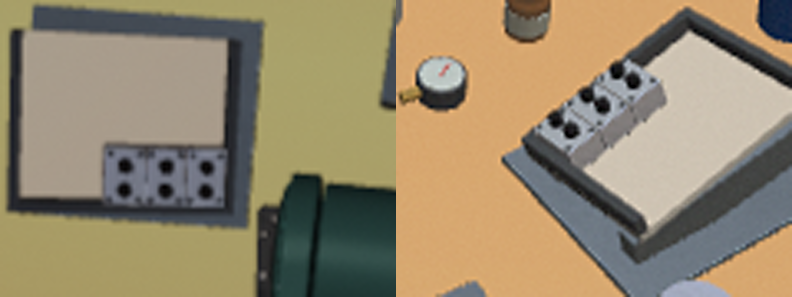

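Call:
apply_moves(commands=[[-0.01, 0.026, 0, 0.04, -0.012, 0, 52], [-0.01, 0.026, -0.14, 0.08, -0.024, 0, 45], [-0.01, 0.026, -0.28, 0.12, -0.035, 0, 45], [-0.01, 0.026, -0.42, 0.16, -0.045, 0, 45], [-0.01, 0.026, -0.56, 0.19, -0.055, -0.017, 45]])

```text
time: 25.9
tool_pos: [0.6586, -0.0234, 0.2019]
ee_rot: [-3.139, 0.007, 2.588]
wrist_force: [0.8, -1.2, 1.3]
width: 0.0422
finger_force: 0.0
```

Call:
apply_moves(commands=[[0, 0, -0.14, 0, 0, 0, 45], [0, 0, -0.28, 0, 0, 0, 45], [0, 0, -0.42, 0, 0, 0, 45], [0, 0, -0.56, 0, 0, 0, 45], [0, 0, -0.7, 0, 0, 0, 45]])

```text
time: 26.4
tool_pos: [0.6553, -0.0228, 0.1995]
ee_rot: [-3.137, 0.002, 1.888]
wrist_force: [-0.9, -0.4, -0.3]
width: 0.0423
finger_force: 0.0
```

Call:
apply_moves(commands=[[0, 0, -0.14, 0, 0, 0, 45], [0, 0, -0.28, 0, 0, 0, 45], [0, 0, -0.42, 0, 0, 0, 45], [0, 0, -0.56, 0, 0, 0, 45], [0, 0, -0.7, 0, 0, 0, 45]])

```text
time: 26.9
tool_pos: [0.6553, -0.0227, 0.1996]
ee_rot: [-3.136, 0.001, 1.188]
wrist_force: [-0.2, -0.4, -1.0]
width: 0.0424
finger_force: 0.0
```

Call:
apply_moves(commands=[[0, 0, -0.14, 0, 0, 0, 45], [0, 0, -0.26, 0, 0, 0, 45], [0, 0, -0.26, 0, 0, 0, 45], [0, 0, -0.26, 0, 0, 0, 45], [0, 0, -0.26, 0, 0, 0, 45]])

```text
time: 27.4
tool_pos: [0.6552, -0.0242, 0.1994]
ee_rot: [-3.136, 0.002, 0.934]
wrist_force: [-0.6, -0.8, 0.8]
width: 0.0424
finger_force: 0.0
```

```bash
python3 rel.py .6555 -.0255 .087 .93
```

```text
shift [ 0.0003 -0.0013 -0.1124] rotvec [-0.0017 -0.0056 -0.0039] q [-0.1239  0.3314  1.0939  0.001   1.722   0.5131] t 27.4
```

Call:
apply_moves(commands=[[0, 0, 0, 0, -0.001, -0.04, 45], [0, 0, 0, 0, -0.001, -0.08, 45], [0, 0, 0, 0, -0.001, -0.1, 45], [0, 0, 0, 0, -0.001, -0.108, 45], [0, 0, 0, 0, -0.001, -0.108, 45]])

```text
time: 27.9
tool_pos: [0.6545, -0.0259, 0.09]
ee_rot: [-3.134, 0.003, 0.932]
wrist_force: [0.4, -0.3, -0.0]
width: 0.0424
finger_force: 0.0
```

Call:
apply_moves(commands=[[0, 0, 0, 0, 0, -0.002, 45], [0, 0, 0, 0, 0, -0.002, 0], [0, 0, 0, 0, 0, -0.002, 0], [0, 0, 0, 0, 0, -0.002, 0], [0, 0, 0, 0, 0, -0.002, 0]])

```text
time: 28.4
tool_pos: [0.655, -0.0258, 0.09]
ee_rot: [-3.136, 0.002, 0.931]
wrist_force: [-6.1, 4.0, 4.0]
width: 0.0138
finger_force: 12.8
```

Call:
apply_moves(commands=[[0, 0, 0, -0.001, 0.001, 0, 0], [0, 0, 0, -0.001, 0.001, -0.002, 0], [0, 0, 0, -0.001, 0.001, -0.005, 0], [0, 0, 0, -0.001, 0.001, -0.008, 0], [0, 0, 0, -0.001, 0.001, -0.009, 0]])

```text
time: 28.9
tool_pos: [0.655, -0.0257, 0.0829]
ee_rot: [-3.139, 0.001, 0.931]
wrist_force: [-3.4, -1.3, 11.9]
width: 0.0139
finger_force: 30.0
```

Call:
apply_moves(commands=[[0, 0, 0, 0, 0, 0, 0], [0, 0, 0, 0, 0, 0, 0], [0, 0, 0, 0, 0, 0, 0], [0, 0, 0, 0, 0, 0, 0], [0, 0, 0, 0, 0, 0, 0]])

```text
time: 29.4
tool_pos: [0.6549, -0.0257, 0.0829]
ee_rot: [-3.139, 0.001, 0.931]
wrist_force: [-2.3, -1.5, 9.5]
width: 0.0138
finger_force: 30.0
```

Call:
apply_moves(commands=[[0, 0, 0, 0, 0, -0.001, 0], [0, 0, -0.12, 0, 0, -0.001, 0], [0, 0, -0.24, 0, 0, -0.001, 0], [0, 0, -0.36, 0, 0, -0.001, 0], [0, 0, -0.48, 0, 0, -0.001, 0]])

```text
time: 29.9
tool_pos: [0.6545, -0.0251, 0.0829]
ee_rot: [-3.137, 0.0, 0.446]
wrist_force: [-4.9, -0.8, 12.8]
width: 0.0137
finger_force: 30.0
```

Call:
apply_moves(commands=[[0, 0, -0.12, 0, 0, 0, 0], [0, 0, -0.24, 0, 0, 0, 0], [0, 0, -0.36, 0, 0, 0, 0], [0, 0, -0.48, 0, 0, 0, 0], [0, 0, -0.567, 0, 0, 0, 0]])

```text
time: 30.4
tool_pos: [0.6543, -0.0243, 0.0829]
ee_rot: [-3.135, 0.001, -0.119]
wrist_force: [-4.0, 1.0, 12.9]
width: 0.0135
finger_force: 30.0
```

Call:
apply_moves(commands=[[0, 0, 0, 0, 0, 0, 0], [0, 0, 0, 0, 0, 0, 0], [0, 0, 0, 0, 0, 0.003, 0], [0, 0, 0, 0, 0, 0.006, 0], [0, 0, 0, 0, 0, 0.01, 0]])

```text
time: 30.9
tool_pos: [0.6541, -0.0243, 0.09]
ee_rot: [-3.135, 0.002, -0.115]
wrist_force: [-1.4, 1.8, 2.6]
width: 0.0136
finger_force: 30.0
```

Call:
apply_moves(commands=[[0, 0, 0, 0, 0, 0, 45], [0, 0, 0, 0, 0, 0, 45], [0, 0, 0, 0, 0, 0, 45], [0, 0, 0, 0, 0, 0.04, 45], [0, 0, 0, 0, 0, 0.09, 45]])

```text
time: 31.4
tool_pos: [0.6518, -0.0251, 0.1751]
ee_rot: [-3.136, 0.012, -0.116]
wrist_force: [1.2, -0.2, 1.0]
width: 0.0422
finger_force: 0.0
```

Call:
apply_moves(commands=[[0, 0, 0, 0, 0, 0.03, 55], [0, 0, 0, -0.03, -0.03, 0.03, 55], [0, 0, 0, -0.06, -0.06, 0.03, 55], [0, 0, 0, -0.08, -0.1, 0.03, 55], [0, 0, 0, -0.1, -0.14, 0.03, 55]])

```text
time: 31.9
tool_pos: [0.553, -0.1661, 0.2089]
ee_rot: [-3.136, 0.002, -0.115]
wrist_force: [0.2, -0.3, 1.0]
width: 0.0521
finger_force: 0.0
```

```bash
cat > det.py <<'E'
from fit import *
def run(z=.019):
    a,b=cam("top"),cam("scene"); C=[a,b]
    q=[proj(s,[.53,-.347,z])[0] for s in C]
    M=[pick(n,"detector",p) for n,p in zip(("top","scene"),q)]; print([d for _,d in M])
    g=[(c,m) for c,(m,d) in zip(C,M) if d<25]
    print("det",fitparts([x for x,_ in g],[y for _,y in g],detector,[.505,-.347,-.04],[.006,.006,.1]))
    return a,b
if __name__=="__main__":
    a,b=run()
    c=lambda s,x,y:cv2.resize(s["pixels"][y-45:y+45,x-60:x+60,::-1],None,fx=3.3,fy=3.3,interpolation=cv2.INTER_CUBIC)
    cv2.imwrite("pics/d1.png",np.vstack([np.hstack([c(a,360,205),c(b,190,290)]),np.hstack([c(a,280,175),c(b,305,250)])]))
E
python3 det.py; python3 rel.py .515 -.347 .1 -.039
```

```text
[np.float64(76.22824424818788), np.float64(0.5717904363877868)]
det (array([ 0.5051, -0.3458, -0.0481]), np.float64(0.015330237336456776))
shift [-0.0388 -0.1811 -0.1088] rotvec [-0.0065 -0.0021  0.0791] q [-0.3923  0.1523  1.2923  0.0054  1.7013  1.2973] t 32.1
```

View pics/d1.png

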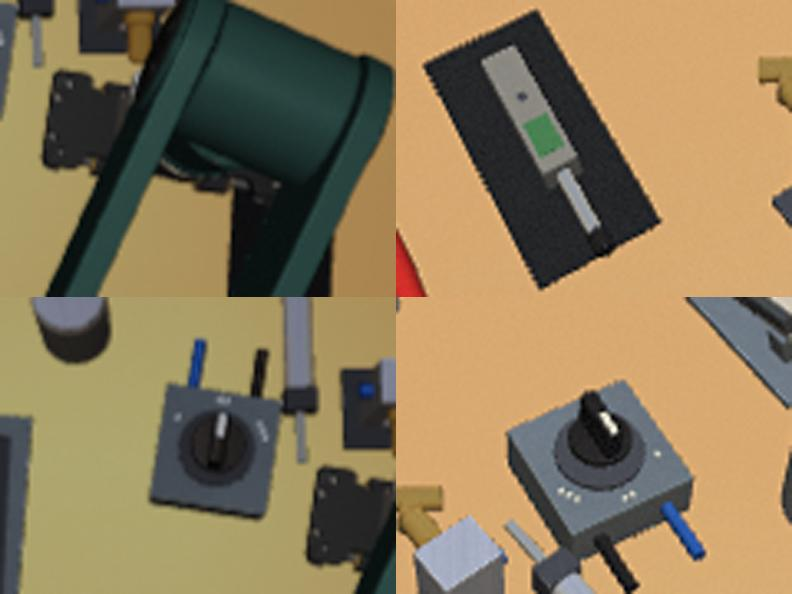

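Call:
apply_moves(commands=[[-0.006, -0.002, 0.03, -0.01, -0.045, 0, 55], [-0.006, -0.002, 0.06, -0.02, -0.09, 0, 55], [-0.006, -0.002, 0.075, -0.03, -0.135, 0, 55], [-0.006, -0.002, 0.075, -0.039, -0.18, -0.01, 55], [-0.006, -0.002, 0.075, -0.039, -0.181, -0.05, 55]])

```text
time: 32.6
tool_pos: [0.5171, -0.3521, 0.1633]
ee_rot: [3.133, -0.009, -0.045]
wrist_force: [0.6, -0.1, -0.7]
width: 0.0514
finger_force: 0.0
```

Call:
apply_moves(commands=[[0, 0, 0, 0, 0, -0.04, 55], [0, 0, 0, 0, 0, -0.08, 55], [0, 0, 0, 0, 0, -0.11, 55], [0, 0, 0, 0, 0, -0.12, 55], [0, 0, 0, 0, 0, -0.12, 55]])

```text
time: 33.1
tool_pos: [0.515, -0.3443, 0.037]
ee_rot: [-3.139, 0.003, -0.039]
wrist_force: [1.3, 0.1, 0.6]
width: 0.0517
finger_force: 0.0
```

```bash
python3 rel.py .515 -.3465 .009 -.041
```

```text
shift [-0.     -0.0022 -0.028 ] rotvec [-0.0027 -0.003  -0.0018] q [-0.6809  0.3291  1.4244  0.0003  1.3921  0.929 ] t 33.1
```

Call:
apply_moves(commands=[[0, 0, 0, 0, -0.002, -0.015, 55], [0, 0, 0, 0, -0.002, -0.027, 55], [0, 0, 0, 0, -0.002, -0.027, 55], [0, 0, 0, 0, -0.002, -0.027, 10], [0, 0, 0, 0, -0.002, -0.027, 10]])

```text
time: 33.6
tool_pos: [0.5156, -0.3486, 0.0131]
ee_rot: [3.14, -0.002, -0.041]
wrist_force: [-0.3, -0.1, -0.2]
width: 0.0393
finger_force: 0.0
```

Call:
apply_moves(commands=[[0, 0, 0, 0, 0, 0, 10], [0, 0, 0, 0, 0, 0, 10], [0, 0, 0, 0, 0, 0.02, 10], [0, 0, 0, 0, 0, 0.05, 10], [0, 0, 0, 0, 0, 0.08, 10]])

```text
time: 34.1
tool_pos: [0.5144, -0.3478, 0.0919]
ee_rot: [-3.141, 0.002, -0.041]
wrist_force: [0.5, -0.9, -1.6]
width: 0.0297
finger_force: 30.0
```

Call:
apply_moves(commands=[[0, 0, 0, 0, 0, 0.005, 10], [0, 0, 0, 0, 0, 0.005, 10], [0, 0, 0, 0, 0, 0.005, 10], [0, 0, 0, 0, 0, 0.005, 10], [0, 0, 0, 0, 0, 0.005, 10]])

```text
time: 34.6
tool_pos: [0.5143, -0.3475, 0.0951]
ee_rot: [-3.14, 0.003, -0.041]
wrist_force: [0.0, -0.1, -1.6]
width: 0.0298
finger_force: 30.0
```

Call:
apply_moves(commands=[[0, 0, 0.015, -0.03, 0.03, 0.0, 10], [0, 0, 0.03, -0.06, 0.065, 0, 10], [0, 0, 0.045, -0.065, 0.1, 0, 10], [0, 0, 0.066, -0.065, 0.135, 0, 10], [0, 0, 0.066, -0.065, 0.154, 0, 10]])

```text
time: 35.1
tool_pos: [0.4492, -0.1916, 0.0965]
ee_rot: [-3.14, 0.001, 0.026]
wrist_force: [0.8, 0.2, -2.7]
width: 0.0299
finger_force: 30.0
```

Call:
apply_moves(commands=[[0, 0, 0, 0, 0, 0, 10], [0, 0, 0, 0, 0, -0.003, 10], [0, 0, 0, 0.01, 0, -0.003, 10], [0, 0, 0, 0.01, 0, -0.003, 10], [0, 0, 0, 0.01, 0, -0.003, 10]])

```text
time: 35.6
tool_pos: [0.4605, -0.1949, 0.0939]
ee_rot: [3.141, 0.0, 0.024]
wrist_force: [0.3, 0.3, -1.4]
width: 0.0293
finger_force: 30.0
```

```bash
python3 - <<'E'
from fit import *
a,b=cam("top"),cam("scene"); o=get_obs(); print(o["tool_pos"],o["ee_rot"],o["width"])
for n in("top","scene"):
  for q in("detector_tip","silencer_end","detector"): print(n,q,[(np.round(r["pixel"],1).tolist(),round(r["score"],2)) for r in place_of(n,q)][:4])
yaw=o["ee_rot"][2]; d=np.array([np.cos(yaw),np.sin(yaw),0]); tip=o["tool_pos"]+.125*d+[0,0,.009]
e=np.array([.642,-.189,.1])
for s in(a,b): print("pred tip,end",proj(s,[tip,e]))
c=lambda s,x,y:cv2.resize(s["pixels"][y-45:y+45,x-60:x+60,::-1],None,fx=3.3,fy=3.3,interpolation=cv2.INTER_CUBIC)
cv2.imwrite("pics/s1.png",np.hstack([c(a,335,190),c(b,240,275)]))
E
```

```text
[ 0.4602 -0.1947  0.094 ] [3.1415 0.0002 0.0245] 0.029531966760995194
top detector_tip [([363.8, 138.4], 0.83), ([339.6, 193.8], 0.7), ([287.5, 172.1], 0.51)]
top silencer_end [([343.4, 178.7], 0.87), ([116.6, 218.2], 0.49)]
top detector [([399.3, 141.1], 0.81), ([385.2, 304.5], 0.59), ([207.4, 212.0], 0.33)]
scene detector_tip [([168.7, 189.7], 0.98), ([253.9, 348.6], 0.91), ([234.5, 253.0], 0.82)]
scene silencer_end [([247.5, 268.7], 0.62), ([340.8, 190.9], 0.27)]
scene detector [([202.4, 374.4], 0.98), ([132.1, 220.4], 0.63), ([210.0, 220.2], 0.6)]
pred tip,end [[342.1154 198.7153]
 [341.3146 179.6543]]
pred tip,end [[235.5258 253.8952]
 [248.868  270.2238]]
```

View pics/s1.png

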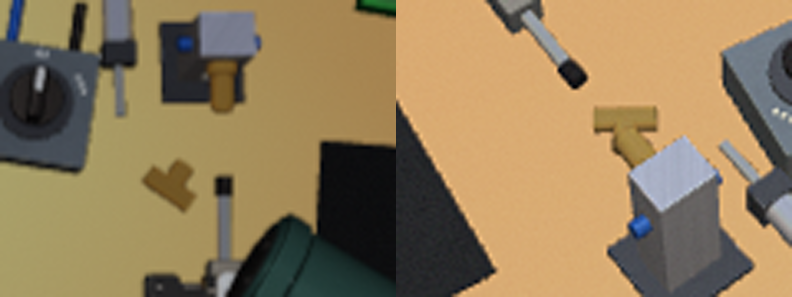

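Call:
apply_moves(commands=[[0, 0, 0, 0.007, 0, -0.002, 10], [0, 0, 0, 0.015, 0, -0.003, 10], [0, 0, 0, 0.022, 0.001, -0.003, 10], [0, 0, 0, 0.027, 0.001, -0.003, 10], [0, 0, 0, 0.027, 0.001, -0.003, 10]])

```text
time: 36.5
tool_pos: [0.488, -0.1931, 0.0911]
ee_rot: [3.141, -0.0, 0.026]
wrist_force: [0.1, 0.1, -2.0]
width: 0.0297
finger_force: 30.0
```

Call:
apply_moves(commands=[[0, 0, 0, 0, 0, 0, 10], [0, 0, 0, 0, 0, 0, 10], [0, 0, 0, 0, 0, 0, 10], [0, 0, 0, 0, 0, 0, 10], [0, 0, 0, 0, 0, 0, 10]])

```text
time: 37.0
tool_pos: [0.4871, -0.1932, 0.0913]
ee_rot: [3.141, -0.0, 0.025]
wrist_force: [0.2, 1.2, -2.8]
width: 0.0296
finger_force: 30.0
```

Call:
apply_moves(commands=[[0, 0, 0, 0, 0, 0, 10], [0, 0, 0, 0, 0, 0, 10], [0, 0, 0, 0, 0, 0, 10], [0, 0, 0, 0, 0, 0, 10], [0, 0, 0, 0, 0, 0, 10]])

```text
time: 37.5
tool_pos: [0.4872, -0.1932, 0.0912]
ee_rot: [3.141, -0.0, 0.025]
wrist_force: [0.3, 0.2, -2.0]
width: 0.0298
finger_force: 30.0
```

```bash
python3 - <<'E'
from fit import *
a,b=cam("top"),cam("scene"); o=get_obs(); print(o["tool_pos"],o["ee_rot"],o["width"],o["time"])
for n in("top","scene"):
  for q in("detector_tip","silencer_end"): print(n,q,[(np.round(r["pixel"],1).tolist(),round(r["score"],2)) for r in place_of(n,q)][:4])
c=lambda s,x,y:cv2.resize(s["pixels"][y-30:y+30,x-40:x+40,::-1],None,fx=5,fy=5,interpolation=cv2.INTER_CUBIC)
cv2.imwrite("pics/s2.png",np.hstack([c(a,342,185),c(b,240,265)]))
E
```

```text
[ 0.4872 -0.1932  0.0913] [ 3.1413 -0.0003  0.0251] 0.03006405982794483 37.6
top detector_tip [([359.4, 138.2], 0.75), ([340.5, 189.1], 0.47)]
top silencer_end [([342.4, 179.0], 0.83), ([207.3, 212.1], 0.63)]
scene detector_tip [([164.7, 189.7], 0.88), ([242.3, 262.1], 0.84), ([257.4, 348.0], 0.74)]
scene silencer_end [([250.3, 267.3], 0.6)]
```

View pics/s2.png

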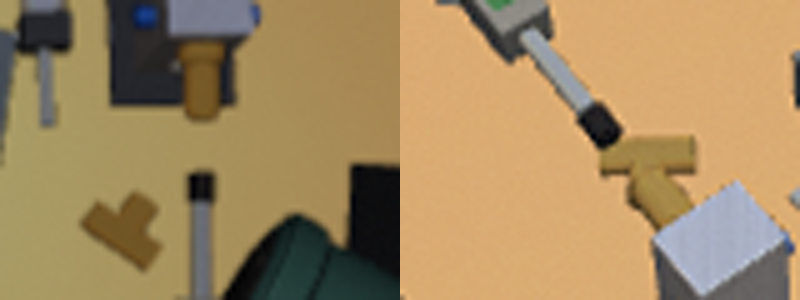

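Call:
apply_moves(commands=[[0, 0, 0, 0, 0, 0, 10], [0, 0, 0, 0, 0, 0, 10], [0, 0, 0, 0, 0, 0, 10], [0, 0, 0, 0, 0, 0, 10], [0, 0, 0, 0, 0, 0, 10]])

```text
time: 38.3
tool_pos: [0.4872, -0.1932, 0.0913]
ee_rot: [3.141, -0.0, 0.025]
wrist_force: [-0.8, 0.3, -1.6]
width: 0.0301
finger_force: 30.0
```

Call:
apply_moves(commands=[[0, 0, 0, 0, 0, 0, 10], [0, 0, 0, 0, 0, 0, 10], [0, 0, 0, 0, 0, 0, 10], [0, 0, 0, 0, 0, -0.001, 10], [0, 0, 0, 0, 0, -0.002, 10]])

```text
time: 38.8
tool_pos: [0.4872, -0.1932, 0.0892]
ee_rot: [3.141, -0.0, 0.025]
wrist_force: [-1.0, -0.3, -2.4]
width: 0.0295
finger_force: 30.0
```

Call:
apply_moves(commands=[[0, 0, 0, 0, 0, -0.001, 10], [0, 0, 0, 0, 0, -0.001, 10], [0, 0, 0, 0, 0, -0.001, 10], [0, 0, 0, 0, 0, -0.001, 10], [0, 0, 0, 0, 0, -0.001, 10]])

```text
time: 39.3
tool_pos: [0.4872, -0.1932, 0.0883]
ee_rot: [3.141, -0.0, 0.025]
wrist_force: [0.7, 0.8, -2.0]
width: 0.0297
finger_force: 30.0
```

Call:
apply_moves(commands=[[0, 0, 0, 0, 0, 0, 10], [0, 0, 0, 0, 0, 0, 10], [0, 0, 0, 0, 0, 0, 10], [0, 0, 0, 0, 0, 0, 10], [0, 0, 0, 0, 0, 0, 10]])

```text
time: 39.8
tool_pos: [0.4871, -0.1932, 0.0882]
ee_rot: [3.141, -0.0, 0.025]
wrist_force: [1.1, -0.2, -1.4]
width: 0.03
finger_force: 30.0
```

Call:
apply_moves(commands=[[0, 0, 0, 0, 0, 0, 10], [0, 0, 0, 0, 0, 0, 10], [0, 0, 0, 0, 0, 0, 10], [0, 0, 0, 0, 0, 0, 10], [0, 0, 0, 0, 0, 0, 10]])

```text
time: 40.3
tool_pos: [0.4871, -0.1932, 0.0882]
ee_rot: [3.141, -0.0, 0.025]
wrist_force: [0.5, -0.2, -1.9]
width: 0.0295
finger_force: 30.0
```

Call:
apply_moves(commands=[[0, 0, 0, 0, 0, 0, 10], [0, 0, 0, 0, 0, 0, 10], [0, 0, 0, 0, 0, 0, 10], [0, 0, 0, 0, 0, 0, 10], [0, 0, 0, 0, 0, 0, 10]])

```text
time: 40.8
tool_pos: [0.4872, -0.1932, 0.0882]
ee_rot: [3.141, -0.0, 0.025]
wrist_force: [0.1, -0.8, -1.6]
width: 0.0296
finger_force: 30.0
```

Call:
apply_moves(commands=[[0, 0, -0.01, -0.02, -0.02, 0.004, 10], [0, 0, -0.02, -0.03, -0.05, 0.004, 10], [0, 0, -0.03, -0.03, -0.09, 0.004, 10], [0, 0, -0.06, -0.01, -0.13, 0.004, 10], [0, 0, -0.066, 0.028, -0.153, 0.004, 10]])

```text
time: 41.3
tool_pos: [0.5138, -0.3497, 0.0927]
ee_rot: [3.14, 0.0, -0.046]
wrist_force: [-0.2, 0.2, -1.6]
width: 0.0297
finger_force: 30.0
```

```bash
python3 rel.py .518 -.347 .013 -.041; python3 -c "
from h import *
print(get_obs()['width'])"
```

```text
shift [ 0.0042  0.0027 -0.0797] rotvec [ 0.0021 -0.0005  0.0049] q [-0.6878  0.2897  1.3596 -0.0019  1.4913  0.9291] t 41.3
0.029716767909008977
```

Call:
apply_moves(commands=[[0, 0, 0.004, 0.002, 0.0, -0.02, 10], [0, 0, 0.004, 0.002, 0.0, -0.045, 10], [0, 0, 0.004, 0.002, 0.0, -0.065, 10], [0, 0, 0.004, 0.002, 0.0, -0.075, 10], [0, 0, 0.004, 0.002, 0, -0.079, 10]])

```text
time: 41.8
tool_pos: [0.5164, -0.3456, 0.013]
ee_rot: [-3.14, 0.002, -0.037]
wrist_force: [-5.0, 3.1, 10.2]
width: 0.0299
finger_force: 30.0
```

Call:
apply_moves(commands=[[0, 0, 0, 0, 0, -0.001, 10], [0, 0, 0, 0, 0, -0.002, 10], [0, 0, 0, 0, 0, -0.003, 10], [0, 0, 0, 0, 0, -0.003, 10], [0, 0, 0, 0, 0, -0.003, 10]])

```text
time: 42.3
tool_pos: [0.5177, -0.3465, 0.0131]
ee_rot: [3.14, -0.002, -0.037]
wrist_force: [-3.4, 2.7, 6.1]
width: 0.0299
finger_force: 30.0
```

Call:
apply_moves(commands=[[0, 0, 0, 0, 0, 0.001, 10], [0, 0, 0, 0, 0, 0.001, 50], [0, 0, 0, 0, 0, 0.001, 50], [0, 0, 0, 0, 0, 0.001, 50], [0, 0, 0, 0, 0, 0.03, 50]])

```text
time: 42.8
tool_pos: [0.5143, -0.3439, 0.0352]
ee_rot: [-3.136, 0.008, -0.037]
wrist_force: [0.4, 0.1, -0.1]
width: 0.0468
finger_force: 0.0
```

Call:
apply_moves(commands=[[0, 0, 0, 0, 0, 0.05, 45], [0, 0, 0, 0, 0, 0.1, 45], [0, 0, 0, 0, 0, 0.15, 45], [0, 0, 0.14, 0.03, 0.03, 0.18, 45], [0, 0, 0.28, 0.05, 0.06, 0.18, 45]])

```text
time: 43.3
tool_pos: [0.57, -0.2879, 0.2274]
ee_rot: [3.132, -0.009, 0.246]
wrist_force: [0.9, 0.5, -0.1]
width: 0.0423
finger_force: 0.0
```

Call:
apply_moves(commands=[[0, 0, 0.14, 0.02, 0.04, 0, 45], [0, 0, 0.28, 0.04, 0.08, 0, 45], [0, 0, 0.42, 0.05, 0.12, 0, 45], [0, 0, 0.56, 0.06, 0.16, 0, 45], [0, 0, 0.7, 0.08, 0.2, 0, 45]])

```text
time: 43.8
tool_pos: [0.6473, -0.0847, 0.2205]
ee_rot: [3.141, -0.0, 0.948]
wrist_force: [0.9, 0.2, 0.7]
width: 0.0422
finger_force: 0.0
```

Call:
apply_moves(commands=[[0, 0, 0.14, 0, 0.03, 0, 45], [0, 0, 0.28, 0, 0.06, 0, 45], [0, 0, 0.42, 0, 0.06, 0, 45], [0, 0, 0.56, 0, 0.06, 0, 45], [0, 0, 0.7, 0, 0.06, 0, 45]])

```text
time: 44.3
tool_pos: [0.6474, -0.0256, 0.2199]
ee_rot: [3.141, -0.0, 1.65]
wrist_force: [-0.5, 0.4, -0.8]
width: 0.0423
finger_force: 0.0
```

Call:
apply_moves(commands=[[0, 0, 0.14, 0, 0, 0, 45], [0, 0, 0.28, 0, 0, 0, 45], [0, 0, 0.42, 0, 0, 0, 45], [0, 0, 0.56, 0, 0, 0, 45], [0, 0, 0.7, 0, 0, 0, 45]])

```text
time: 44.8
tool_pos: [0.6474, -0.0262, 0.2199]
ee_rot: [3.141, -0.0, 2.349]
wrist_force: [-0.6, 0.8, 0.8]
width: 0.0423
finger_force: 0.0
```

Call:
apply_moves(commands=[[0, 0, 0.14, 0, 0, 0, 45], [0, 0, 0.28, 0, 0, 0, 45], [0, 0, 0.42, 0, 0, 0, 45], [0, 0, 0.56, 0, 0, 0, 45], [0, 0, 0.68, 0, 0, 0, 45]])

```text
time: 45.3
tool_pos: [0.6474, -0.0262, 0.2199]
ee_rot: [3.141, -0.0, 3.028]
wrist_force: [0.1, 1.0, 0.1]
width: 0.0423
finger_force: 0.0
```

```bash
python3 det.py; python3 rel.py .6545 -.0245 .14 3.027
```

```text
[np.float64(1.211635880008754), np.float64(0.18663439529516798)]
det (array([ 0.5086, -0.347 , -0.0386]), np.float64(0.03990950062870979))
shift [ 0.0072  0.0017 -0.08  ] rotvec [-0.0004 -0.0003  0.0064] q [-0.1281  0.307   1.0845  0.0003  1.7504 -1.5778] t 45.5
```

View pics/d1.png

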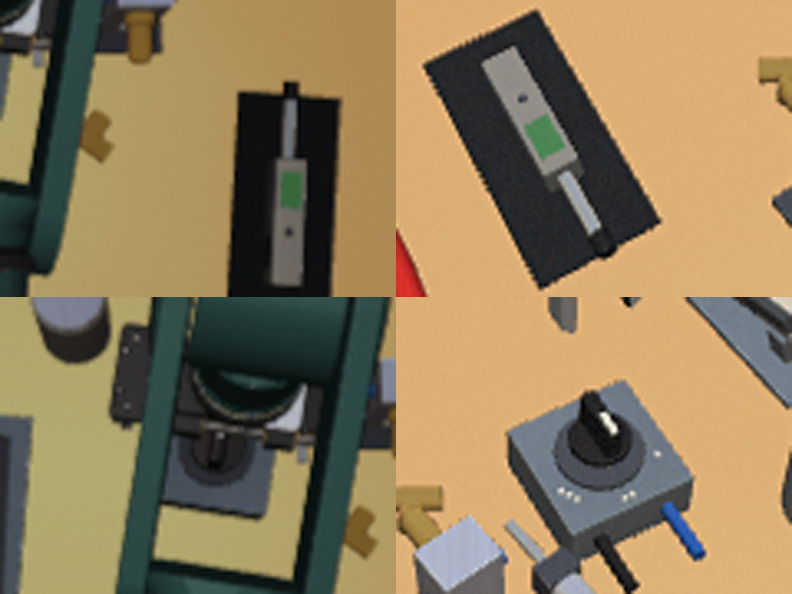

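Call:
apply_moves(commands=[[0, 0, 0.006, 0.007, 0.002, -0.04, 45], [0, 0, 0.006, 0.007, 0.002, -0.08, 45], [0, 0, 0.006, 0.007, 0.002, -0.11, 45], [0, 0, 0.006, 0.007, 0.002, -0.13, 45], [0, 0, 0.006, 0.007, 0.002, -0.13, 45]])

```text
time: 46.0
tool_pos: [0.6515, -0.0238, 0.0855]
ee_rot: [3.141, -0.009, 3.027]
wrist_force: [0.0, 1.4, -0.4]
width: 0.0424
finger_force: 0.0
```

Call:
apply_moves(commands=[[0, 0, 0, 0, 0, 0, 0], [0, 0, 0, 0, 0, 0, 0], [0, 0, 0, 0, 0, 0, 0], [0, 0, 0, 0, 0, 0, 0], [0, 0, 0, 0, 0, 0, 0]])

```text
time: 46.5
tool_pos: [0.6551, -0.0242, 0.092]
ee_rot: [3.141, 0.003, 3.029]
wrist_force: [-0.2, 0.5, 3.1]
width: 0.0137
finger_force: 30.0
```

Call:
apply_moves(commands=[[0, 0, 0, 0, 0, 0, 0], [0, 0, 0, 0, 0, 0, 0], [0, 0, 0, 0, 0, -0.003, 0], [0, 0, 0, 0, 0, -0.006, 0], [0, 0, 0, 0, 0, -0.009, 0]])

```text
time: 47.0
tool_pos: [0.6553, -0.0242, 0.0848]
ee_rot: [3.141, 0.004, 3.029]
wrist_force: [-4.7, 0.6, 21.3]
width: 0.0136
finger_force: 30.0
```

Call:
apply_moves(commands=[[0, 0, 0, 0, 0, -0.001, 0], [0, 0, 0, 0, 0, -0.001, 0], [0, 0, 0, 0, 0, -0.001, 0], [0, 0, 0, 0, 0, -0.001, 0], [0, 0, 0, 0, 0, -0.001, 0]])

```text
time: 47.5
tool_pos: [0.6552, -0.0242, 0.0849]
ee_rot: [3.141, 0.004, 3.029]
wrist_force: [-3.5, 1.0, 16.3]
width: 0.0135
finger_force: 30.0
```

Fully in (7 mm). Turn 60° clockwise, let spring out.

Call:
apply_moves(commands=[[0, 0, -0.12, 0, 0, 0, 0], [0, 0, -0.24, 0, 0, 0, 0], [0, 0, -0.36, 0, 0, 0, 0], [0, 0, -0.48, 0, 0, 0, 0], [0, 0, -0.58, 0, 0, 0, 0]])

```text
time: 48.0
tool_pos: [0.6553, -0.0239, 0.0849]
ee_rot: [3.138, 0.003, 2.445]
wrist_force: [-4.2, 1.5, 16.4]
width: 0.0141
finger_force: 30.0
```

Call:
apply_moves(commands=[[0, 0, -0.12, 0, 0, 0, 0], [0, 0, -0.24, 0, 0, 0, 0], [0, 0, -0.36, 0, 0, 0, 0], [0, 0, -0.467, 0, 0, 0, 0], [0, 0, -0.467, 0, 0, 0, 0]])

```text
time: 48.5
tool_pos: [0.6556, -0.0236, 0.0848]
ee_rot: [3.136, 0.002, 1.981]
wrist_force: [-2.5, 2.5, 14.9]
width: 0.0137
finger_force: 30.0
```

Call:
apply_moves(commands=[[0, 0, 0, 0, 0, 0, 0], [0, 0, 0, 0, 0, 0.003, 0], [0, 0, 0, 0, 0, 0.006, 0], [0, 0, 0, 0, 0, 0.01, 0], [0, 0, 0, 0, 0, 0.01, 0]])

```text
time: 49.0
tool_pos: [0.6554, -0.0236, 0.0914]
ee_rot: [3.138, 0.001, 1.982]
wrist_force: [3.3, 1.9, 3.0]
width: 0.0136
finger_force: 30.0
```

Call:
apply_moves(commands=[[0, 0, 0, 0, 0, 0, 45], [0, 0, 0, 0, 0, 0, 45], [0, 0, 0, 0, 0, 0, 45], [0, 0, 0, 0, 0, 0, 45], [0, 0, 0, 0, 0, 0, 45]])

```text
time: 49.5
tool_pos: [0.6537, -0.0243, 0.0895]
ee_rot: [-3.14, -0.001, 1.982]
wrist_force: [0.2, -0.6, -0.1]
width: 0.0424
finger_force: 0.0
```

```bash
python3 - <<'E'
from h import *
b=cam("scene"); print(get_obs()["joint_positions"])
c=lambda s,x,y:cv2.resize(s["pixels"][y-45:y+45,x-60:x+60,::-1],None,fx=5,fy=5,interpolation=cv2.INTER_CUBIC)
cv2.imwrite("pics/e1.png",c(b,305,240))
E
```

```text
[-1.23848762e-01  3.63536843e-01  1.27004761e+00  1.99974119e-04
  1.50890540e+00 -5.35033109e-01]
```

View pics/e1.png

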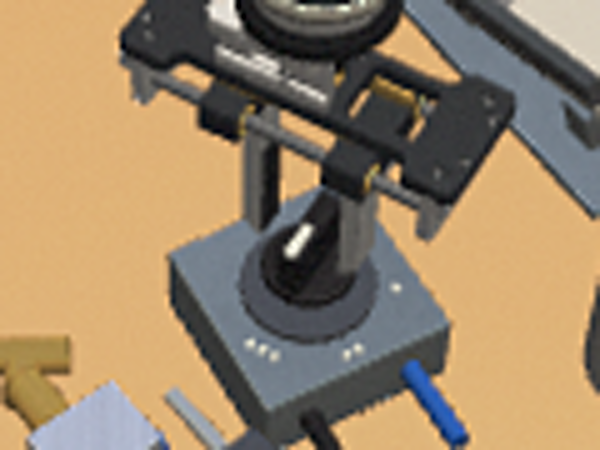

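Call:
apply_moves(commands=[[0, 0, 0, 0, 0, 0, 0], [0, 0, 0, 0, 0, 0, 0], [0, 0, 0, 0, 0, 0, 0], [0, 0, 0, 0, 0, 0, 0], [0, 0, 0, 0, 0, 0, 0]])

```text
time: 50.05
tool_pos: [0.6553, -0.0237, 0.0904]
ee_rot: [3.138, 0.0, 1.982]
wrist_force: [5.1, 1.4, -1.9]
width: 0.0138
finger_force: 30.0
```

Call:
apply_moves(commands=[[0, 0, 0, 0, 0, 0, 0], [0, 0, 0, 0, 0, -0.003, 0], [0, 0, 0, 0, 0, -0.006, 0], [0, 0, 0, 0, 0, -0.009, 0], [0, 0, 0, 0, 0, -0.01, 0]])

```text
time: 50.55
tool_pos: [0.6554, -0.0237, 0.0833]
ee_rot: [3.137, 0.001, 1.982]
wrist_force: [0.3, 3.4, 10.9]
width: 0.0137
finger_force: 30.0
```

Call:
apply_moves(commands=[[0, 0, 0, 0, 0, 0, 0], [0, 0, 0, 0, 0, 0, 0], [0, 0, 0, 0, 0, 0, 0], [0, 0, 0, 0, 0, 0, 0], [0, 0, 0, 0, 0, 0, 0]])

```text
time: 51.05
tool_pos: [0.6554, -0.0237, 0.0833]
ee_rot: [3.137, 0.001, 1.982]
wrist_force: [2.0, 2.8, 8.6]
width: 0.0137
finger_force: 30.0
```

Call:
apply_moves(commands=[[0, 0, 0, 0, 0, -0.001, 0], [0, 0, 0.12, 0, 0, -0.001, 0], [0, 0, 0.24, 0, 0, -0.001, 0], [0, 0, 0.36, 0, 0, -0.001, 0], [0, 0, 0.48, 0, 0, -0.001, 0]])

```text
time: 51.55
tool_pos: [0.6552, -0.024, 0.0832]
ee_rot: [3.139, 0.003, 2.467]
wrist_force: [-0.4, 2.4, 11.1]
width: 0.0139
finger_force: 30.0
```

Call:
apply_moves(commands=[[0, 0, 0.12, 0, 0, 0, 0], [0, 0, 0.24, 0, 0, 0, 0], [0, 0, 0.36, 0, 0, 0, 0], [0, 0, 0.48, 0, 0, 0, 0], [0, 0, 0.567, 0, 0, 0, 0]])

```text
time: 52.05
tool_pos: [0.6551, -0.0244, 0.0833]
ee_rot: [-3.141, 0.004, 3.033]
wrist_force: [-0.7, 0.7, 11.4]
width: 0.0134
finger_force: 30.0
```

Call:
apply_moves(commands=[[0, 0, 0, 0, 0, 0, 0], [0, 0, 0, 0, 0, 0.003, 0], [0, 0, 0, 0, 0, 0.006, 0], [0, 0, 0, 0, 0, 0.01, 0], [0, 0, 0, 0, 0, 0.01, 0]])

```text
time: 52.55
tool_pos: [0.6549, -0.0243, 0.0899]
ee_rot: [3.142, 0.002, 3.029]
wrist_force: [4.0, 1.6, 3.6]
width: 0.0135
finger_force: 30.0
```

Call:
apply_moves(commands=[[0, 0, 0, 0, 0, 0, 45], [0, 0, 0, 0, 0, 0, 45], [0, 0, 0, 0, 0, 0, 45], [0, 0, 0, 0, 0, 0.04, 45], [0, 0, 0, 0, 0, 0.09, 45]])

```text
time: 53.05
tool_pos: [0.6513, -0.0241, 0.175]
ee_rot: [-3.142, -0.011, 3.029]
wrist_force: [0.7, -0.6, -0.1]
width: 0.0426
finger_force: 0.0
```

Call:
apply_moves(commands=[[0, 0, -0.14, 0, 0, 0, 45], [0, 0, -0.28, 0, 0, 0, 45], [0, 0, -0.42, 0, 0, 0, 45], [0, 0, -0.56, 0, 0, 0, 45], [0, 0, -0.7, 0, 0, 0, 45]])

```text
time: 53.55
tool_pos: [0.6534, -0.0243, 0.1783]
ee_rot: [-3.14, -0.002, 2.323]
wrist_force: [0.3, 0.0, 0.7]
width: 0.0422
finger_force: 0.0
```

Call:
apply_moves(commands=[[0, 0, -0.14, 0, 0, 0, 45], [0, 0, -0.28, 0, 0, 0, 45], [0, 0, -0.42, 0, 0, 0, 45], [0, 0, -0.56, 0, 0, 0, 45], [0, 0, -0.7, 0, 0, 0, 45]])

```text
time: 54.05
tool_pos: [0.6534, -0.0243, 0.1782]
ee_rot: [-3.139, -0.0, 1.623]
wrist_force: [0.7, 0.7, 0.0]
width: 0.0426
finger_force: 0.0
```

Call:
apply_moves(commands=[[0, 0, -0.14, 0, 0, 0, 45], [0, 0, -0.28, 0, 0, 0, 45], [0, 0, -0.42, 0, 0, 0, 45], [0, 0, -0.56, 0, 0, 0, 45], [0, 0, -0.7, 0, 0, 0, 45]])

```text
time: 54.55
tool_pos: [0.6533, -0.0244, 0.1782]
ee_rot: [-3.14, 0.002, 0.923]
wrist_force: [0.2, 0.6, -0.1]
width: 0.0421
finger_force: 0.0
```

Call:
apply_moves(commands=[[0, 0, -0.14, 0, 0, 0, 45], [0, 0, -0.28, 0, 0, 0, 45], [0, 0, -0.42, 0, 0, 0, 45], [0, 0, -0.56, 0, 0, 0, 45], [0, 0, -0.7, 0, 0, 0, 45]])

```text
time: 55.05
tool_pos: [0.6534, -0.0244, 0.1782]
ee_rot: [-3.141, 0.002, 0.223]
wrist_force: [0.7, -0.4, 0.1]
width: 0.0424
finger_force: 0.0
```

Call:
apply_moves(commands=[[0, 0, -0.14, 0, 0, 0, 45], [0, 0, -0.28, 0, 0, 0, 45], [0, 0, -0.342, 0, 0, 0, 45], [0, 0, -0.342, 0, 0, 0, 45], [0, 0, -0.342, 0, 0, 0, 45]])

```text
time: 55.55
tool_pos: [0.6537, -0.0243, 0.1786]
ee_rot: [3.141, 0.001, -0.112]
wrist_force: [0.0, 0.2, -0.4]
width: 0.0427
finger_force: 0.0
```

```bash
python3 rel.py .6548 -.0243 .090 -.115
```

```text
shift [ 0.0011 -0.     -0.0886] rotvec [ 0.0003 -0.0014 -0.0033] q [-0.1235  0.328   1.1391 -0.0005  1.6758  1.5589] t 55.55
```

Call:
apply_moves(commands=[[0, 0, 0, 0.001, 0, -0.04, 45], [0, 0, 0, 0.001, 0, -0.07, 45], [0, 0, 0, 0.001, 0, -0.088, 45], [0, 0, 0, 0.001, 0, -0.088, 45], [0, 0, 0, 0.001, 0, -0.088, 0]])

```text
time: 56.05
tool_pos: [0.6551, -0.0242, 0.0914]
ee_rot: [3.141, 0.0, -0.112]
wrist_force: [-0.4, -0.3, 0.2]
width: 0.0371
finger_force: 0.0
```

Call:
apply_moves(commands=[[0, 0, 0, 0, 0, 0, 0], [0, 0, 0, 0, 0, 0, 0], [0, 0, 0, 0, 0, 0, 0], [0, 0, 0, 0, 0, 0, 0], [0, 0, 0, 0, 0, 0, 0]])

```text
time: 56.55
tool_pos: [0.656, -0.0243, 0.0927]
ee_rot: [3.141, -0.003, -0.113]
wrist_force: [0.1, -0.9, 3.4]
width: 0.0138
finger_force: 30.0
```

Call:
apply_moves(commands=[[0, 0, 0, 0, 0, -0.002, 0], [0, 0, 0, 0, 0, -0.004, 0], [0, 0, 0, 0, 0, -0.007, 0], [0, 0, 0, 0, 0, -0.01, 0], [0, 0, 0, 0, 0, -0.01, 0]])

```text
time: 57.05
tool_pos: [0.6561, -0.0243, 0.0857]
ee_rot: [3.141, -0.004, -0.113]
wrist_force: [-4.3, 0.6, 15.0]
width: 0.0137
finger_force: 30.0
```

Call:
apply_moves(commands=[[0, 0, 0, 0, 0, 0, 0], [0, 0, 0, 0, 0, 0, 0], [0, 0, 0, 0, 0, 0, 0], [0, 0, 0, 0, 0, 0, 0], [0, 0, 0, 0, 0, 0, 0]])

```text
time: 57.55
tool_pos: [0.6561, -0.0243, 0.0857]
ee_rot: [3.141, -0.005, -0.113]
wrist_force: [-3.3, 0.0, 15.1]
width: 0.0138
finger_force: 30.0
```

Call:
apply_moves(commands=[[0, 0, 0.12, 0, 0, 0, 0], [0, 0, 0.24, 0, 0, 0, 0], [0, 0, 0.36, 0, 0, 0, 0], [0, 0, 0.48, 0, 0, 0, 0], [0, 0, 0.58, 0, 0, 0, 0]])

```text
time: 58.05
tool_pos: [0.6561, -0.0242, 0.0857]
ee_rot: [3.139, -0.004, 0.472]
wrist_force: [-3.8, 0.3, 14.9]
width: 0.0137
finger_force: 30.0
```

Call:
apply_moves(commands=[[0, 0, 0.12, 0, 0, 0, 0], [0, 0, 0.24, 0, 0, 0, 0], [0, 0, 0.36, 0, 0, 0, 0], [0, 0, 0.467, 0, 0, 0, 0], [0, 0, 0.467, 0, 0, 0, 0]])

```text
time: 58.55
tool_pos: [0.6561, -0.0242, 0.0857]
ee_rot: [3.138, -0.002, 0.936]
wrist_force: [-4.2, -0.6, 15.1]
width: 0.014
finger_force: 30.0
```

Call:
apply_moves(commands=[[0, 0, 0, 0, 0, 0, 0], [0, 0, 0, 0, 0, 0.003, 0], [0, 0, 0, 0, 0, 0.006, 0], [0, 0, 0, 0, 0, 0.01, 0], [0, 0, 0, 0, 0, 0.01, 0]])

```text
time: 59.05
tool_pos: [0.6559, -0.0242, 0.0922]
ee_rot: [3.139, -0.001, 0.934]
wrist_force: [2.0, 0.3, 3.7]
width: 0.0139
finger_force: 30.0
```

Call:
apply_moves(commands=[[0, 0, 0, 0, 0, 0, 45], [0, 0, 0, 0, 0, 0, 45], [0, 0, 0, 0, 0, 0, 45], [0, 0, 0, 0, 0, 0.04, 45], [0, 0, 0, 0, 0, 0.09, 45]])

```text
time: 59.55
tool_pos: [0.6526, -0.0239, 0.1769]
ee_rot: [-3.133, 0.005, 0.934]
wrist_force: [0.6, 0.0, 0.7]
width: 0.0425
finger_force: 0.0
```

Call:
apply_moves(commands=[[0, 0, 0, -0.04, 0, 0.03, 45], [0, 0, 0, -0.08, 0, 0.06, 45], [0, 0, 0, -0.12, 0, 0.09, 45], [0, 0, 0, -0.16, 0, 0.1, 45], [0, 0, 0, -0.2, 0, 0.1, 45]])

```text
time: 60.05
tool_pos: [0.4543, -0.0242, 0.2833]
ee_rot: [3.138, -0.002, 0.934]
wrist_force: [0.2, 0.6, 0.0]
width: 0.0421
finger_force: 0.0
```

Call:
apply_moves(commands=[[0, 0, 0, 0, 0, 0, 45], [0, 0, 0, 0, 0, 0, 45], [0, 0, 0, 0, 0, 0, 45], [0, 0, 0, 0, 0, 0, 45], [0, 0, 0, 0, 0, 0, 45]])

```text
time: 60.55
tool_pos: [0.456, -0.0242, 0.2805]
ee_rot: [-3.14, 0.0, 0.934]
wrist_force: [-0.1, -0.8, -0.5]
width: 0.0425
finger_force: 0.0
```

```bash
python3 - <<'E'
from h import *
a,b=cam("top"),cam("scene")
ia=a["pixels"][120:260,170:430,::-1]; ib=b["pixels"][130:400,100:460,::-1]
ia=cv2.resize(ia,(500,269),interpolation=cv2.INTER_CUBIC); ib=cv2.resize(ib,(440,330),interpolation=cv2.INTER_CUBIC)
o=np.zeros((600,500,3),np.uint8); o[:269]=ia; o[269:599,:440]=ib
cv2.imwrite("pics/f1.png",o)
E
```

```text
(no output)
```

View pics/f1.png

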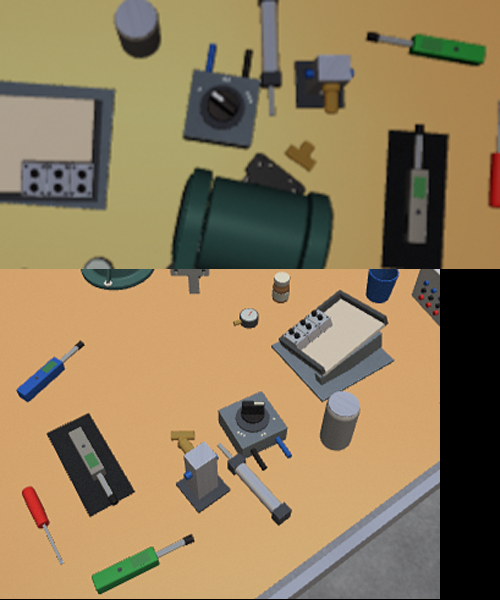

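The picture shows the three valves packed in the low corner, the selector pointing back at its single dot, and the detector on its mat. The bystanders have not moved and the arm is clear, so I am handing in.

```bash
python3 -c "
from bench import *
print(close_job())"
```

```text
the job is handed in; nothing more can be done
None
```

I handed the job in after about 61 s of the 200 s allowed. The final pictures show the three valves packed in the nest, the selector back at its first position, and the detector lying on its mat after the hold at the silencer; the judge's verdict was not shown.

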